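# Level the filling stand for an inlaid lid

## Task

The inlaid casket lid on the small levelling stand is to be filled, so its platform must lie level. Draw the carrying pin out of the stand and park it upright in the open notch of the bracket at the stand's side, pushed to the back with its collar resting on the bracket; then turn the two black foot-screw knobs until the platform is level, with the ball of its round level resting in the middle of the ring. Don't lean on the platform or the lid, and leave the other things on the bench where they are.

Things in the scene. Friction and masses are not known exactly. Their poses are not given: they have to be found in the camera images.
- stand: Levelling stand, fixed: green base 225 x 210 mm. Origin on the bench under its middle; +x from the knob side (towards the robot) to the pivot side, +y to the bracket side, z up. In this frame: pin axis (-0.100, 0), left screw (-0.100, 0.075), right screw (-0.100, -0.075), ball pivot (0.065, 0, 0.067), all fixed in the base.
- platform: Ground steel platform 170 x 190 x 10 mm on the ball pivot and two spring-wound foot screws, three ears on the knob side; origin at the pivot, z its normal, x and y as the stand's. Level, its top is at 72 mm; a dark brass-inlaid lid clamped on it, to 86 mm. At the start the left screw corner is 3.5 to 6.4 mm low, the right one 5.7 mm low to 5.7 mm high.
- left_screw_knob (a point): Mid-height centre (103 mm up) of the left black fluted knob, on the bracket's side: round, 40 mm across, from 90 to 116 mm above the bench, axis vertical. It turns on the spot (friction about 0.06 N m) and stays where left; grip it at any angle. Clockwise from above lifts its own corner of the platform 3.18 mm per rad (20 mm a turn), the other corner not.
- right_screw_knob (a point): Centre of the right black knob, the same as the left one, except that it leans up to 0.05 rad (its centre up to 2 mm aside) while the left corner is off level.
- left_screw (a joint): Turn of the left knob in rad, clockwise from above positive (lifts the left corner), stops at -4.2 and 4.2; 0 is where this corner is level with the pivot.
- right_screw (a joint): Turn of the right knob in rad, clockwise from above positive (lifts the right corner), stops at -4.2 and 4.2; 0 is where this corner is level with the pivot.
- pin: Steel carrying pin, about 110 g, loose and upright in a bore midway between the knobs, through a 16 mm hole in the middle ear into the base: shank 10 x 63.5 mm, collar 22 x 5 mm, round handle 20 mm across, 34 mm high. Origin at the shank's tip, z to the handle. At the start tip 15 mm, top 118 mm above the bench; lift 65 mm or more to clear the ear.
- pin_collar (a point): Centre of the underside of the pin's collar, 63.5 mm from the tip.
- notch_seat (a point): Parking place on the steel bracket left (+y) of the stand: point on its top face, 80 mm above the bench, where the pin's axis stands when parked. The notch, 14 mm wide, is open to the stand's -x (mouth 25 mm from here; the shank stops 2 mm beyond). Bracket 44 mm wide, 6 mm thick. Axes as the stand's.
- level_eye (a point): Centre of the round ball level, 40 mm across, on the rear strip of the platform.
- level_ball (a point): The 8 mm steel ball in that level's dish: it runs to the low side, 120 mm per rad of tilt (up to 14 mm), and lies at level_eye, in the middle of a black ring 12 mm across, when the platform is level.
- cork_block: Cork sanding block 110 x 65 x 38 mm. Bystander; origin under its centre.
- glue: Plastic glue bottle, 60 mm across, 170 mm tall. Bystander; origin under its centre.
- wax_tin: Flat closed metal wax tin, 84 mm across, 50 mm tall. Bystander; origin under its centre.
- mallet: Wooden mallet lying on the bench. Bystander; origin under its middle.
- screwdriver: Wood-handled screwdriver lying on the bench in front of the stand. Bystander; origin under its middle.
- try_square: Try square lying flat, 110 mm wooden stock and 130 mm steel blade. Bystander; origin under the middle of the stock.
- brass_weight: Brass knob weight, 44 mm across, 60 mm tall. Bystander; origin under its centre.
There are look-alikes about, which are no part of the job. There is more than one size of the pin; the job needs the middle-sized.

How it is judged:
On the way, in this order (a step that is already met when the one before it is completed fails the run):
1. the carrying pin is drawn clear of the platform and the base (z of pin in the frame of stand above 0.076 m), for 0.05 s.
2. the pin is parked in the notch and let go (horizontal distance between pin_collar and notch_seat below 0.006 m and z of pin_collar in the frame of notch_seat between -0.003 and 0.004 m and angle between pin's own z axis and vertical below 0.12 rad and contact force between the fingers and pin below 0.05 N), for 0.2 s.
3. the platform is levelled with the screws (angle between platform's own z axis and vertical below 0.012 rad), for 0.2 s.
At the end, for the whole second after the job is handed in: The platform is level within 0.012 rad (0.7 degrees), and the pin stands at rest in the notch, let go: its axis within 6 mm of the seat point, upright within 7 degrees, its collar on the bracket (within 3 to 4 mm) (all of step 2 and angle between platform's own z axis and vertical below 0.012 rad and linear speed of pin below 0.02 m/s); the robot touches nothing.
It fails at once if the platform or the lid is leaned on with more than 12 N (contact force between any of the fingers, the arm and platform above 12 N).
It fails at once if a bystander is pushed more than 20 mm or knocked over (distance of any of cork_block, glue, wax_tin, mallet, screwdriver, try_square, brass_weight from where it was at the start of the episode above 0.02 m or angle between any of cork_block, glue, wax_tin, mallet, screwdriver, try_square, brass_weight's own z axis and vertical above 0.4 rad).
It also fails if it takes over 64 s, if anything falls off the work surface, if the arm or the gripper's body presses on something with over 40 N, if the wrist force passes 120 N, or if a joint passes its speed limit or range.

## Robot

A 7-joint arm with a two-finger parallel gripper is mounted at the origin on the work surface. World frame = base frame: x ahead of the robot, y to its left, z up, the work surface at z = 0. Lengths are in m, angles in rad, forces in N, time in s.
With the tool pointing down it reaches from about 0.425 to 0.925 m from the base axis. Payload 6.8 kg.
Tool frame: the origin (TCP) lies midway between the tips of the shut fingers; the grasp point (between the pads) lies 19 mm behind it; y points along the fingers, z is the direction in which the jaws open and shut, and the axes are right-handed (so a half turn about y gives the same grasp; the last joint's range is limited). The gripper opens to 85 mm and grips with 20 to 120 N. Pads are 22 mm wide; open, the fingers measure 114 mm over their backs; the gripper's body (76 mm by 85 mm) begins 54 mm behind the grasp point. The pads swing forward as they close: fully open they stand 13 mm farther back than shut.
Start: joints at [-1.367, 0.477, 0.022, 1.555, -0.011, 1.109, -0.083], TCP at [0.207, 0.642, 0.2] pointing down, gripper open.
Joint ranges: [-2.96, 2.96], [-0.34, 2.1], [-1.41, 1.46], [0.24, 2.44], [-1.37, 4.51], [0.17, 1.92], [-2.96, 2.96]. Speed limits (rad/s): [2.39, 2.39, 3.14, 3.14, 3.14, 3.14, 3.14].

## Interface

Orientations are given as a unit quaternion [w, x, y, z].
In Python, from station import bot gives the robot as it stands. The module is installed in compiled form; this text tells all that it offers.
- The arm moves only by the shell command python3 -m crank 'ROWS' [FORCE]. ROWS is JSON, a list of rows, each an object with "linear": the shift along the tool's x, y, z in m, a list of three; "dr": the turn, a rotation vector about the tool's x, y, z in degrees, a list of three; "hand": the gripper command: -1 is shut, 1 is fully open, values between are in proportion. A call has 1 to 10 rows; each row is the pose to reach, as a shift and turn from the pose commanded when the call began, along the tool's axes at that moment; what a row does not reach only later rows make up. A row lasts 1/12 s, in which the tool goes at most 41.7 mm and 7.16 degrees, less where a joint would pass 70% of its speed; a pose out of reach is approached as far as the arm can. A call with a gripper value outside its range is refused whole. The fingers move at their own pace and stop on an object; FORCE is the grip in N (left out, the last holds). Time passes only in rows, so rows that repeat a pose let the fingers close. It gives the time, the measured TCP pose, the force and the opening at its end, in the units of the state.
- bot.get_obs(): the state, without advancing time (a new reading comes with each control period).
- bot.read_camera(name): name is "side" or "top" or "wrist"; returns the picture (480x640x3 uint8, blue, green, red); there is no depth.
- bot.camera_params(name): a dict with "K" (3x3 intrinsics, pixels), "R" (3x3) and "t" (3): a world point X has camera coordinates R X + t; the wrist camera has in their place "hand_eye" (4x4, takes a point from camera to tool coordinates, whose origin is the TCP and whose axes are the tool frame's). Camera axes: x right, y down, z forward; pixel columns grow to the right and rows downward; lengths in m; the calibration is good to about 2 mm. A picture is of the moment at which its call begins: read the wrist's pose just before it. camera_params takes no time and is no camera call.
- bot.hand_in(): hands the job in, once; it reports no verdict.
Trained networks look in the newest picture that a camera, given by its name, has taken for a name from the list of things; names that differ only in an ending like _2 or _b are one class to them, and where a whole thing is asked for, a point or a joint stands for the part that bears it (a point fixed in the world has none). Each returns a list of dicts, best first, with "score" (0 to 1); they miss things now and then, are a little off and sometimes report something else, mostly with a low value. They report only what shows in the picture. A call takes as long as a camera call. They do not tell look-alikes from the thing itself.
- bot.search_frame(camera, target): "extent" ([left, top, right, bottom] in pixels, round what is visible of it).
- bot.cut_out(camera, target): "pixels" (480x640 bool, what is visible of it) and "extent" ([left, top, right, bottom] in pixels, round what is visible of it).
- bot.place_of(camera, target): "xy" ([column, row] in pixels: a listed point, or the origin of a listed thing).
The state is a dict: "t": time; "q": joint angles; "joint_vel": joint speeds; "joint_torque": joint torques, N m; "eef_pos": TCP position; "tool_rot": TCP orientation; "contact_force": force on the tool from outside, world axes, zero at the start; "torque": the same for the moment, N m; "gripper_width": opening from 0.0 (shut) to 1.0 (fully open).
Only numpy, scipy, OpenCV 4.12 (cv2) and the standard library are available. Lean on these libraries where they do the work, as an engineer would, in place of code of your own. Each camera call takes 0.05 s, during which the arm holds its last target. There are 200 camera calls.

## Working session

There is one attempt and no reset: what is moved stays moved. The work goes in short steps, Python scripts to look and compute and a shell command to move; the robot and the scene stay as the last step left them, time stands still between calls to the robot, and variables do not carry over. Pictures are saved under pics/ and viewed, about 8 in all and at most 12, crops included, and the job is handed in when it is done.

```bash
mkdir -p pics; cat > h.py <<'E'
import numpy as np, cv2
from scipy.spatial.transform import Rotation as Rn
from station import bot
def rot(q): return Rn.from_quat([q[1],q[2],q[3],q[0]]).as_matrix()
def cam(name,obs=None):
    p=bot.camera_params(name); K=np.array(p['K'])
    if 'R' in p: return K,np.array(p['R']),np.array(p['t'])
    T=np.array(p['hand_eye']); o=obs or bot.get_obs(); W=np.eye(4); W[:3,:3]=rot(o['tool_rot']); W[:3,3]=o['eef_pos']
    C=np.linalg.inv(W@T); return K,C[:3,:3],C[:3,3]
def atz(c,uv,z):
    K,R,t=c; d=R.T@np.linalg.solve(K,[uv[0],uv[1],1]); o=-R.T@t; return o+d*(z-o[2])/d[2]
def proj(c,X):
    K,R,t=c; p=K@(R@np.array(X)+t); return p[:2]/p[2]
def tri(cs,uvs):
    A=[];b=[]
    for c,uv in zip(cs,uvs):
        K,R,t=c; d=R.T@np.linalg.solve(K,[uv[0],uv[1],1]); d/=np.linalg.norm(d); P=np.eye(3)-np.outer(d,d); A.append(P); b.append(P@(-R.T@t))
    return np.linalg.lstsq(np.vstack(A),np.hstack(b),rcond=None)[0]
E
python3 - <<'E'
from h import *
o=bot.get_obs(); print(o['eef_pos'],o['tool_rot'],o['gripper_width'])
print(rot(o['tool_rot']).round(3)); print(np.array(bot.camera_params('wrist')['hand_eye']).round(3))
for n in ['top','side']:
    cv2.imwrite(f'pics/{n}0.png',bot.read_camera(n)); K,R,t=cam(n); print(n,K[0,0],(-R.T@t).round(3),R[2].round(2))
    for k in ['pin','pin_collar','notch_seat','left_screw_knob','right_screw_knob','level_eye','level_ball','stand']:
        print(k,[(np.round(d['xy']).tolist(),round(d['score'],2)) for d in bot.place_of(n,k)[:5]])
E
```

```text
[0.20687819 0.64184141 0.19904316] [-0.69790539  0.6991605  -0.1098314   0.10972571] 1.0027446764966574
[[ 0.952 -0.     0.307]
 [-0.307 -0.002  0.952]
 [ 0.    -1.    -0.002]]
[[ 0.001  0.964  0.266 -0.067]
 [ 0.    -0.266  0.964 -0.174]
 [ 1.    -0.001 -0.    -0.001]
 [ 0.     0.     0.     1.   ]]
top 549.3167913015735 [0.443 0.012 1.076] [ 0.08  0.01 -1.  ]
pin [([273.0, 305.0], 0.64), ([387.0, 308.0], 0.62), ([348.0, 263.0], 0.5), ([357.0, 209.0], 0.26)]
pin_collar [([386.0, 310.0], 0.65), ([351.0, 259.0], 0.62), ([502.0, 196.0], 0.59), ([270.0, 307.0], 0.55)]
notch_seat [([278.0, 188.0], 0.81)]
left_screw_knob [([309.0, 255.0], 0.59)]
right_screw_knob [([390.0, 269.0], 0.67)]
level_eye [([368.0, 164.0], 0.92)]
level_ball []
stand [([356.0, 216.0], 0.91)]
side 473.6979251154344 [ 0.533 -0.698  0.582] [ 0.02  0.82 -0.57]
pin [([238.0, 252.0], 0.88), ([218.0, 325.0], 0.59)]
pin_collar [([266.0, 261.0], 0.84), ([232.0, 215.0], 0.74), ([211.0, 306.0], 0.68), ([369.0, 269.0], 0.29)]
notch_seat [([341.0, 220.0], 0.85)]
left_screw_knob [([277.0, 230.0], 0.84), ([313.0, 405.0], 0.62)]
right_screw_knob [([254.0, 278.0], 0.84)]
level_eye [([369.0, 270.0], 0.62), ([312.0, 405.0], 0.28)]
level_ball [([362.0, 267.0], 0.58)]
stand [([319.0, 206.0], 0.64), ([327.0, 302.0], 0.55)]
```

View pics/top0.png

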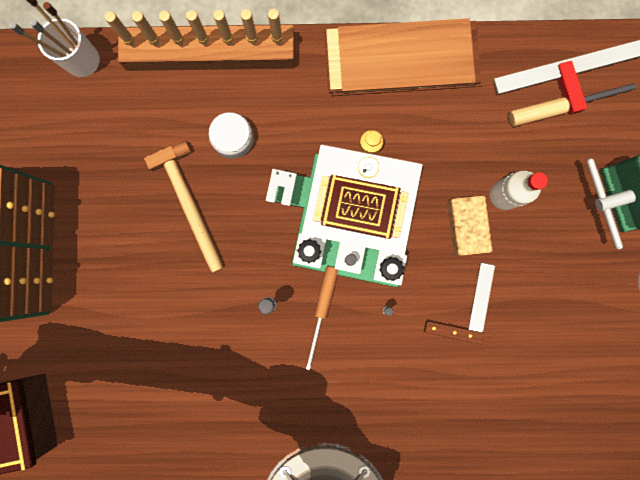

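View pics/side0.png

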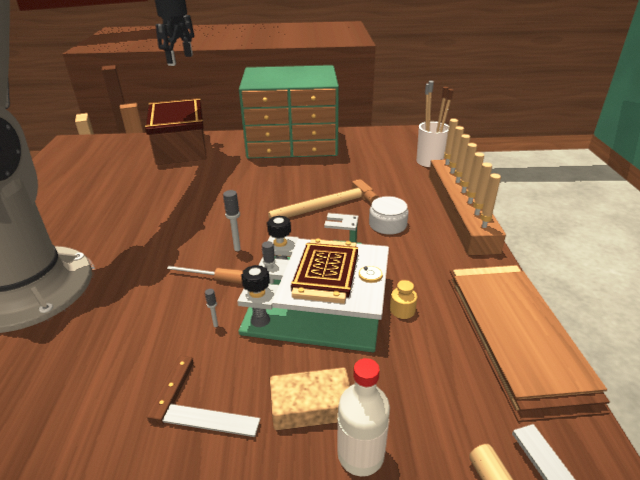

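Top view: three pin look-alikes. The large one stands loose at (267,306), the small one at (388,311), and the middle one is in the stand's ear at (351,259). The job's pin is the last, between the black knobs at (309,250) and (392,268). The notch bracket is at (282,188) and the level at (368,166).

```bash
python3 - <<'E'
from h import *
t,s=cam('top'),cam('side')
b=lambda n,k:[(np.round(d['extent']).tolist(),round(d['score'],2)) for d in bot.search_frame(n,k)[:4]]
bot.read_camera('top');bot.read_camera('side')
for k in ['left_screw_knob','right_screw_knob','pin']: print(k,b('top',k),b('side',k))
P={}
for k,u,v in [('L',(309,255),(277,230)),('R',(390,269),(254,278)),('pincollar',(351,259),(266,261)),('notch',(278,188),(341,220)),('eye',(368,164),(369,270))]:
    P[k]=tri([t,s],[u,v]); print(k,P[k].round(4))
for k,u,z in [('L',(309.5,250.5),.116),('R',(392,268),.116),('pintop',(351,258),.118),('notch',(278,188),.08),('eye',(368,166),.072)]: print(k,atz(t,u,z).round(4))
# fit stand frame (x,y,yaw) by least squares of reprojections, known z
from scipy.optimize import least_squares
M=[((-.1,.075,.116),'t',(309.5,250.5)),((-.1,-.075,.116),'t',(392,268)),((-.1,0,.118),'t',(351,258)),((-.1,.075,.103),'s',(277,230)),((-.1,-.075,.103),'s',(254,278))]
def w(p,X): c,n=np.cos(p[2]),np.sin(p[2]); return np.array([p[0]+c*X[0]-n*X[1],p[1]+n*X[0]+c*X[1],X[2]])
f=lambda p:np.hstack([proj(t if m[1]=='t' else s,w(p,m[0]))-m[2] for m in M])
r=least_squares(f,[.55,0,-.2]); print(r.x.round(4),r.fun.round(1))
for X in [(-.1,.075,.1),(-.1,0,.1),(-.1,-.075,.1)]: print(w(r.x,X).round(4))
N=P['notch'];c,n=np.cos(r.x[2]),np.sin(r.x[2]);d=N[:2]-r.x[:2];print('notch in stand',c*d[0]+n*d[1],-n*d[0]+c*d[1])
im=cv2.imread('pics/top0.png')[140:300,240:440]; im2=cv2.imread('pics/side0.png')[180:340,200:400]
cv2.imwrite('pics/c1.png',cv2.resize(np.hstack([im,im2]),None,fx=2,fy=2,interpolation=cv2.INTER_CUBIC))
E
```

```text
left_screw_knob [([294.0, 241.0, 322.0, 264.0], 0.75), ([376.0, 259.0, 402.0, 280.0], 0.6)] [([268.0, 215.0, 289.0, 258.0], 0.69)]
right_screw_knob [([380.0, 257.0, 405.0, 281.0], 0.96), ([345.0, 255.0, 358.0, 264.0], 0.66)] [([242.0, 262.0, 270.0, 318.0], 0.59)]
pin [([258.0, 298.0, 278.0, 314.0], 0.82), ([383.0, 308.0, 392.0, 318.0], 0.64), ([343.0, 257.0, 361.0, 266.0], 0.43)] [([223.0, 191.0, 241.0, 254.0], 0.94), ([263.0, 241.0, 276.0, 280.0], 0.89), ([205.0, 288.0, 218.0, 328.0], 0.76)]
L [0.4776 0.0237 0.0951]
R [ 0.4486 -0.1193  0.102 ]
pincollar [ 0.4652 -0.0523  0.0835]
notch [0.6011 0.0793 0.0764]
eye [ 0.6381 -0.0861  0.0836]
L [0.4826 0.0223 0.116 ]
R [ 0.4503 -0.1209  0.116 ]
pintop [ 0.4685 -0.0498  0.118 ]
notch [0.5993 0.079  0.08  ]
eye [ 0.6393 -0.0872  0.072 ]
[ 0.5637 -0.0719 -0.2201] [-0.5  0.   1.3  0.3  0.2  1.4  1.2 -3.3  0.5  1.1]
[0.4825 0.0231 0.1   ]
[ 0.4661 -0.0501  0.1   ]
[ 0.4498 -0.1232  0.1   ]
notch in stand 0.0034430506309485326 0.1556737439350415
```

View pics/c1.png

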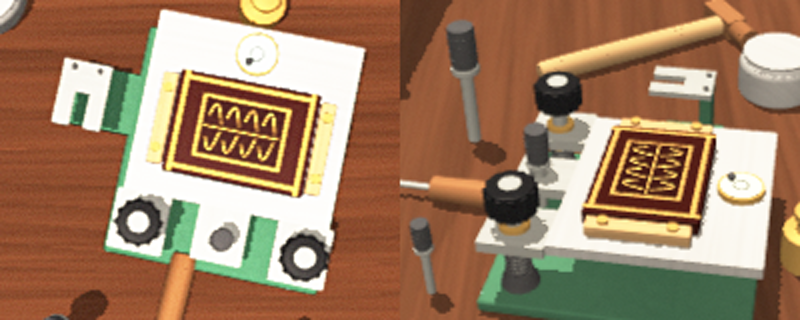

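The close crop confirms it: the middle pin sits upright in the middle ear between both knobs. The notch opens towards the robot, and the ball lies off-centre in the level. I'm moving above the stand.

```bash
python3 -m crank '[{"linear":[0,-0.04,0],"dr":[0,0,0],"hand":1},{"linear":[0.156,-0.08,-0.246],"dr":[0,0,0],"hand":1},{"linear":[0.156,-0.08,-0.246],"dr":[0,0,0],"hand":1},{"linear":[0.156,-0.08,-0.246],"dr":[0,0,0],"hand":1},{"linear":[0.156,-0.08,-0.246],"dr":[0,0,0],"hand":1},{"linear":[0.156,-0.08,-0.246],"dr":[0,0,0],"hand":1},{"linear":[0.156,-0.08,-0.246],"dr":[0,0,0],"hand":1},{"linear":[0.156,-0.08,-0.246],"dr":[0,0,0],"hand":1},{"linear":[0.3,-0.08,-0.4],"dr":[0,-5.3,0],"hand":1},{"linear":[0.3,-0.08,-0.4],"dr":[0,-5.3,0],"hand":1}]' 40
python3 -c "
from h import *
o=bot.get_obs();print(o['eef_pos'],o['q'],rot(o['tool_rot']).round(3))"
```

```text
t: 2.13
eef_pos: [0.3151, 0.2856, 0.2805]
tool_rot: [0.704, -0.702, 0.075, -0.076]
contact_force: [1.3, -0.4, -0.8]
gripper_width: 0.998
[0.31510519 0.28555419 0.28046911] [-1.06255784 -0.03449005  0.17598559  2.01759235  0.00606927  1.15612292
  0.46757783] [[ 0.977  0.001  0.212]
 [-0.212  0.002  0.977]
 [ 0.    -1.     0.002]]
```

```bash
python3 -m crank '[{"linear":[0.236,0,-0.262],"dr":[0,0,0],"hand":0},{"linear":[0.236,0,-0.262],"dr":[0,0,0],"hand":0},{"linear":[0.236,0,-0.262],"dr":[0,0,0],"hand":0},{"linear":[0.236,0,-0.262],"dr":[0,0,0],"hand":0},{"linear":[0.236,0,-0.262],"dr":[0,0,0],"hand":0},{"linear":[0.236,0,-0.262],"dr":[0,0,0],"hand":0},{"linear":[0.236,0,-0.262],"dr":[0,0,0],"hand":0},{"linear":[0.236,0,-0.262],"dr":[0,0,0],"hand":0},{"linear":[0.236,0,-0.262],"dr":[0,0,0],"hand":0},{"linear":[0.236,0,-0.262],"dr":[0,0,0],"hand":0}]' 40
python3 - <<'E'
from h import *
o=bot.get_obs();print(o['eef_pos'],o['q'].round(2),rot(o['tool_rot']).round(3)); c=cam('wrist',o); print(c[0])
cv2.imwrite('pics/w1.png',bot.read_camera('wrist'))
Z=dict(pin_collar=.0785,notch_seat=.08,left_screw_knob=.103,right_screw_knob=.103,level_eye=.072,level_ball=.076)
for k,z in Z.items(): print(k,[(np.round(d['xy']).tolist(),round(d['score'],2),atz(c,d['xy'],z).round(4)) for d in bot.place_of('wrist',k)[:3]])
E
```

```text
t: 2.97
eef_pos: [0.4898, -0.025, 0.2803]
tool_rot: [-0.702, 0.703, -0.079, 0.081]
contact_force: [-0.2, 0.9, 0.8]
gripper_width: 0.498
[ 0.48975225 -0.02499962  0.28032468] [-0.66  0.09  0.63  1.92 -0.05  1.16  1.34] [[ 0.974  0.002  0.225]
 [-0.225 -0.002  0.974]
 [ 0.002 -1.    -0.001]]
[[380.19848203   0.         310.61761501]
 [  0.         380.19848203 238.33657416]
 [  0.           0.           1.        ]]
pin_collar [([418.0, 69.0], 0.9, array([0.3916, 0.0966, 0.0785])), ([196.0, 106.0], 0.82, array([ 0.377 , -0.1104,  0.0785]))]
notch_seat [([427.0, 280.0], 0.98, array([0.5976, 0.0743, 0.08  ]))]
left_screw_knob [([359.0, 188.0], 0.57, array([0.482 , 0.0212, 0.103 ]))]
right_screw_knob [([200.0, 191.0], 0.95, array([ 0.4521, -0.123 ,  0.103 ])), ([286.0, 260.0], 0.4, array([ 0.5348, -0.0613,  0.103 ]))]
level_eye [([286.0, 345.0], 0.8, array([ 0.6439, -0.0904,  0.072 ]))]
level_ball [([293.0, 336.0], 0.61, array([ 0.6323, -0.0801,  0.076 ])), ([83.0, 322.0], 0.58, array([ 0.5629, -0.3006,  0.076 ]))]
```

View pics/w1.png

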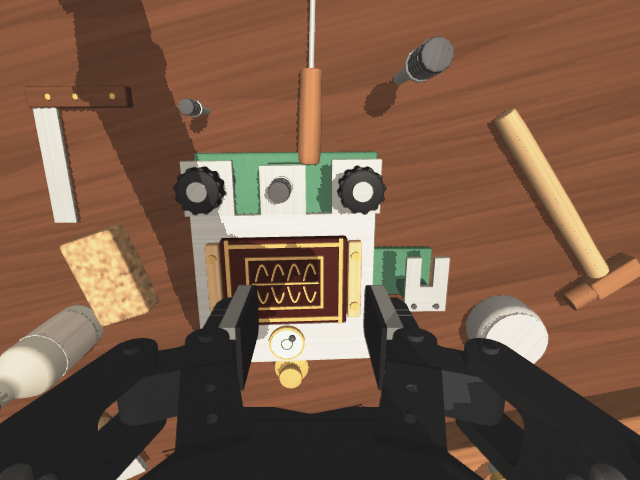

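The wrist view shows the pin top at (278,190), the knob caps at (363,191) and (196,191), the notch at about (427,278), and the ball at (292,338) against the ring at (287,343).

```bash
python3 - <<'E'
from h import *
o=bot.get_obs();c=cam('wrist',o);R=rot(o['tool_rot']);p=o['eef_pos']
for k,u,z in [('pin',(278.5,190),.118),('L',(363,191),.116),('R',(196,191.5),.116),('notchback',(427,285),.08),('mouthL',(419,258),.08),('mouthR',(434,258),.08),('brTL',(408,258),.08),('brTR',(450,258),.08),('brBL',(404,309),.08),('brBR',(446,309),.08)]:
    X=atz(c,u,z); print(k,X.round(4),'tool shift',(R.T@(X-p)).round(4))
E
```

```text
pin [ 0.4634 -0.0433  0.118 ] tool shift [-0.0185  0.1618 -0.0295]
L [0.4808 0.0298 0.116 ] tool shift [-0.0173  0.1639  0.0455]
R [ 0.4491 -0.1155  0.116 ] tool shift [-0.017   0.1638 -0.1032]
notchback [0.5995 0.0815 0.08  ] tool shift [0.0875 0.1999 0.1216]
mouthL [0.5679 0.0775 0.08  ] tool shift [0.0575 0.1999 0.1109]
mouthR [0.5712 0.0927 0.08  ] tool shift [0.0575 0.1999 0.1264]
brTL [0.5654 0.0664 0.08  ] tool shift [0.0575 0.1999 0.0995]
brTR [0.5748 0.1088 0.08  ] tool shift [0.0576 0.1999 0.1429]
brBL [0.6217 0.0536 0.08  ] tool shift [0.1152 0.1999 0.0991]
brBR [0.6314 0.0976 0.08  ] tool shift [0.1152 0.1999 0.1442]
```

```bash
python3 -m crank '[{"linear":[-0.018,0.08,-0.03],"dr":[0,0,0],"hand":0},{"linear":[-0.018,0.08,-0.03],"dr":[0,0,0],"hand":0},{"linear":[-0.018,0.08,-0.03],"dr":[0,0,0],"hand":0},{"linear":[-0.018,0.08,-0.03],"dr":[0,0,0],"hand":0},{"linear":[-0.018,0.08,-0.03],"dr":[0,0,0],"hand":0},{"linear":[-0.018,0.08,-0.03],"dr":[0,0,0],"hand":0}]' 40
cat > look.py <<'E'
from h import *
import sys
o=bot.get_obs();c=cam('wrist',o);R=rot(o['tool_rot']);p=o['eef_pos']; print(p,R.round(3).tolist(),o['q'].round(2))
cv2.imwrite(f'pics/{sys.argv[1]}.png',bot.read_camera('wrist'))
for k,z in dict(pin=.1,pin_collar=.0785,notch_seat=.08,left_screw_knob=.103,right_screw_knob=.103).items():
    for d in bot.place_of('wrist',k)[:3]:
        X=atz(c,d['xy'],z); print(k,np.round(d['xy']),round(d['score'],2),X.round(4),(R.T@(X-p)).round(4))
for k,z in dict(pin=.116,left_screw_knob=.116,right_screw_knob=.116).items():
    for d in bot.cut_out('wrist',k)[:3]:
        m=d['pixels']; e=d['extent']; print(k,np.round(e),round(d['score'],2),np.argwhere(m).mean(0)[::-1].round(1))
E
python3 look.py w2
```

```text
t: 3.82
eef_pos: [0.4664, -0.0442, 0.2018]
tool_rot: [0.703, -0.703, 0.076, -0.078]
contact_force: [0.1, 1.0, 0.5]
gripper_width: 0.5
[ 0.46636004 -0.04420229  0.20176973] [[0.976, 0.004, 0.216], [-0.216, 0.001, 0.976], [0.004, -1.0, 0.001]] [-0.62  0.13  0.64  2.06 -0.1   0.97  1.43]
pin [441.  89.] 0.88 [0.3921 0.0618 0.1   ] [-0.0958  0.1016  0.0873]
pin [306. 208.] 0.69 [ 0.4521 -0.0455  0.1   ] [-0.014   0.1017 -0.0045]
pin [214. 126.] 0.64 [ 0.3822 -0.0954  0.1   ] [-0.0714  0.1014 -0.0684]
pin_collar [199. 124.] 0.94 [ 0.3769 -0.1108  0.0785] [-0.0734  0.1229 -0.0846]
pin_collar [480.  77.] 0.75 [0.3897 0.0973 0.0785] [-0.1059  0.1231  0.1214]
pin_collar [306. 210.] 0.69 [ 0.4575 -0.0471  0.0785] [-0.0085  0.1232 -0.0049]
notch_seat [478. 336.] 0.63 [0.5986 0.0743 0.08  ] [0.103  0.1223 0.1441]
left_screw_knob [403. 232.] 0.6 [0.4851 0.0209 0.103 ] [0.0039 0.0989 0.0675]
right_screw_knob [205. 230.] 0.8 [ 0.4514 -0.122   0.103 ] [ 0.0018  0.0987 -0.0793]
right_screw_knob [406. 232.] 0.35 [0.4857 0.023  0.103 ] [0.004  0.0989 0.0697]
pin [288. 211. 320. 252.] 0.97 [303.3 229.2]
pin [176. 111. 217. 136.] 0.92 [193.9 124.1]
pin [169. 201. 235. 266.] 0.65 [202.7 230. ]
left_screw_knob [374. 202. 433. 262.] 0.89 [405.5 230.6]
right_screw_knob [170. 199. 235. 262.] 0.81 [202.5 229.8]
```

View pics/w2.png

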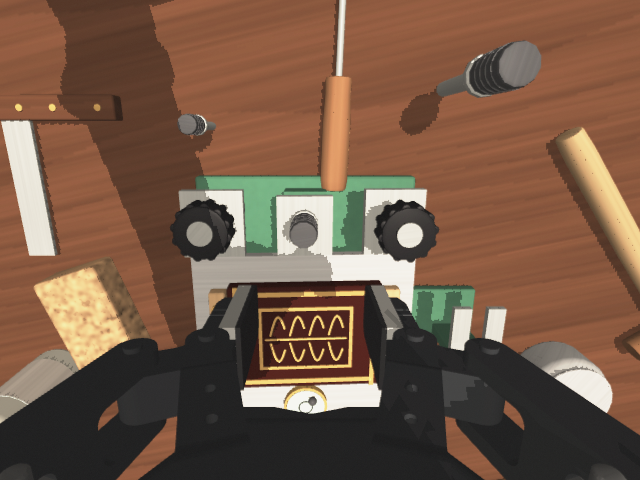

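```bash
cat > px.py <<'E'
from h import *
import sys
o=bot.get_obs();c=cam('wrist',o);R=rot(o['tool_rot']);p=o['eef_pos']; print(p.round(4))
for a in sys.argv[1:]:
    u,v,z=map(float,a.split(',')); X=atz(c,(u,v),z); print(a,X.round(4),(R.T@(X-p)).round(4))
E
python3 px.py 303.5,230.5,.118 303,242,.084 200,234,.116 409,235,.116 460,310,.08 495,310,.08
python3 - <<'E'
import cv2
im=cv2.imread('pics/w2.png'); cv2.imwrite('pics/c2.png',cv2.resize(im[180:350,160:520],None,fx=2.2,fy=2.2,interpolation=cv2.INTER_CUBIC))
E
```

```text
[ 0.4643 -0.0451  0.2   ]
303.5,230.5,.118 [ 0.4612 -0.0506  0.118 ] [-0.0018  0.082  -0.006 ]
303,242,.084 [ 0.4785 -0.0556  0.084 ] [ 0.0162  0.116  -0.0072]
200,234,.116 [ 0.4483 -0.1221  0.116 ] [ 0.0011  0.084  -0.0786]
409,235,.116 [0.481  0.0208 0.116 ] [0.002  0.084  0.0679]
460,310,.08 [0.5669 0.0602 0.08  ] [0.0772 0.12   0.1251]
495,310,.08 [0.5733 0.0891 0.08  ] [0.0773 0.12   0.1547]
```

View pics/c2.png

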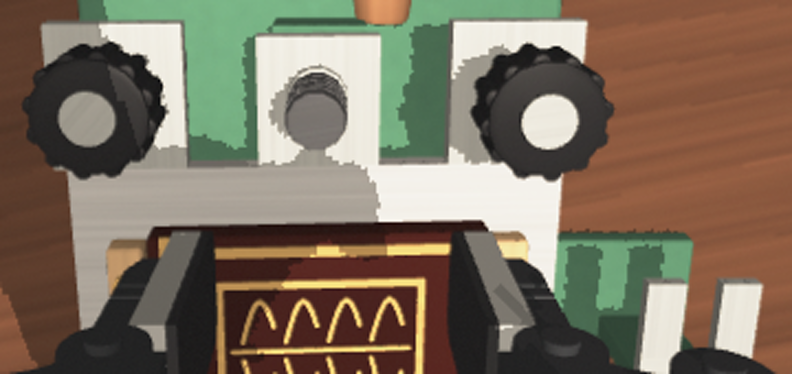

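Pin top is at (303.6,235), knob caps at (199,234) and (410,235), and the jaw axis is parallel to the knob line. I'll descend and grip.

```bash
python3 -m crank '[{"linear":[0.001,0.04,-0.006],"dr":[0,0,0],"hand":0},{"linear":[0.001,0.08,-0.006],"dr":[0,0,0],"hand":0},{"linear":[0.001,0.1,-0.006],"dr":[0,0,0],"hand":0},{"linear":[0.001,0.116,-0.006],"dr":[0,0,0],"hand":0},{"linear":[0.001,0.116,-0.006],"dr":[0,0,0],"hand":0},{"linear":[0.001,0.116,-0.006],"dr":[0,0,0],"hand":-1},{"linear":[0.001,0.116,-0.006],"dr":[0,0,0],"hand":-1},{"linear":[0.001,0.116,-0.006],"dr":[0,0,0],"hand":-1},{"linear":[0.001,0.116,-0.006],"dr":[0,0,0],"hand":-1},{"linear":[0.001,0.116,-0.006],"dr":[0,0,0],"hand":-1}]' 40
```

```text
t: 5.1
eef_pos: [0.4668, -0.0512, 0.0863]
tool_rot: [0.703, -0.702, 0.075, -0.08]
contact_force: [-0.7, -0.7, 9.9]
gripper_width: 0.004
```

The jaws shut on nothing, so I'm looking before moving.

```bash
python3 - <<'E'
from h import *
o=bot.get_obs(); print(o['contact_force'],o['gripper_width'])
a=bot.read_camera('wrist');b=bot.read_camera('side')
cv2.imwrite('pics/m1.png',np.hstack([cv2.resize(a[100:420,150:470],(400,400)),cv2.resize(b[180:340,190:350],(400,400),interpolation=cv2.INTER_CUBIC)]))
E
```

```text
[-0.70910107 -0.70462049  9.9239355 ] 0.004030411470043448
```

View pics/m1.png

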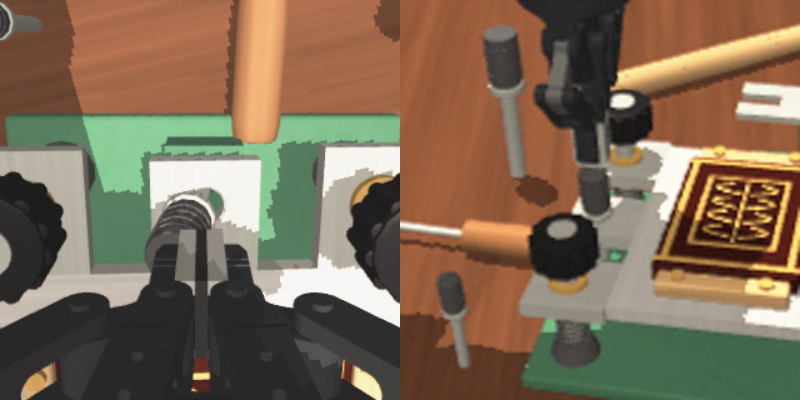

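The shut fingers are beside and above the handle, and the pin leans towards -y. I'll lift straight up, open, and look again.

```bash
python3 -m crank '[{"linear":[0,-0.01,0],"dr":[0,0,0],"hand":-1},{"linear":[0,-0.04,0],"dr":[0,0,0],"hand":-1},{"linear":[0,-0.08,0],"dr":[0,0,0],"hand":-1},{"linear":[0,-0.116,0],"dr":[0,0,0],"hand":0},{"linear":[0,-0.116,0],"dr":[0,0,0],"hand":0},{"linear":[0,-0.116,0],"dr":[0,0,0],"hand":0},{"linear":[0,-0.116,0],"dr":[0,0,0],"hand":0}]'
python3 - <<'E'
from h import *
o=bot.get_obs(); print(o['eef_pos'],o['contact_force'],o['gripper_width'])
a=bot.read_camera('wrist');b=bot.read_camera('side');c=bot.read_camera('top')
for n in ('wrist','side','top'):
  for k in ('pin','pin_collar'): print(n,k,[(np.round(d['xy'],1).tolist(),round(d['score'],2)) for d in bot.place_of(n,k)[:4]])
  print([(np.round(d['extent'],1).tolist(),round(d['score'],2)) for d in bot.search_frame(n,'pin')[:4]])
cv2.imwrite('pics/m2.png',np.hstack([cv2.resize(a[170:290,240:360],(400,400),interpolation=cv2.INTER_CUBIC),cv2.resize(b[190:310,200:320],(400,400),interpolation=cv2.INTER_CUBIC)]))
E
```

```text
t: 5.78
eef_pos: [0.4636, -0.051, 0.2004]
tool_rot: [0.703, -0.702, 0.077, -0.078]
contact_force: [0.0, 0.2, 0.7]
gripper_width: 0.496
[ 0.46363663 -0.05097839  0.20044799] [0.01503177 0.21119227 0.7051975 ] 0.4957353367287155
wrist pin [([220.7, 126.8], 0.84), ([313.4, 210.3], 0.73), ([446.9, 88.7], 0.6)]
wrist pin_collar [([303.2, 222.3], 0.88), ([204.7, 126.3], 0.71), ([492.5, 78.6], 0.68)]
[([288.5, 217.9, 322.0, 249.0], 0.85), ([444.2, 45.1, 555.1, 100.2], 0.74), ([187.7, 114.7, 224.7, 136.7], 0.68)]
side pin [([214.7, 324.7], 0.71), ([238.2, 252.6], 0.71)]
side pin_collar [([265.4, 264.4], 0.81), ([233.6, 214.2], 0.76), ([213.8, 305.9], 0.49)]
[([261.1, 244.9, 273.5, 283.7], 0.84), ([241.2, 268.3, 269.2, 317.6], 0.72), ([222.9, 191.1, 241.9, 255.2], 0.71), ([205.5, 289.7, 218.1, 329.8], 0.6)]
top pin [([273.7, 303.4], 0.54)]
top pin_collar []
[([261.5, 296.2, 278.2, 311.8], 0.5)]
```

View pics/m2.png

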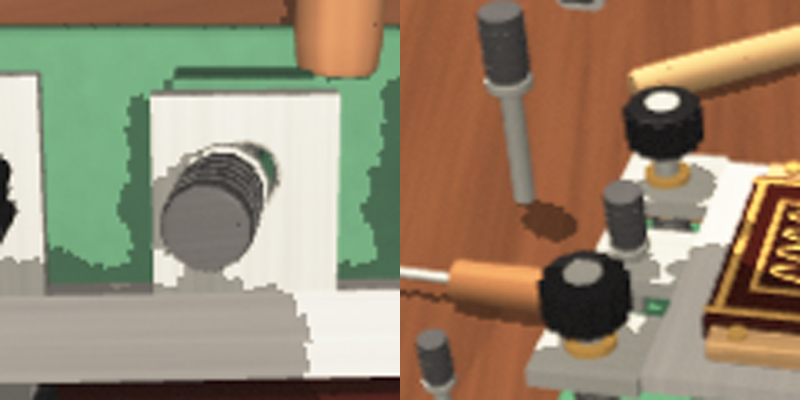

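```bash
cat > snap.py <<'E'
from h import *
import sys
o=bot.get_obs(); print(o['eef_pos'].round(4),o['contact_force'].round(1),round(o['gripper_width'],3),rot(o['tool_rot']).round(3).tolist())
a=bot.read_camera('wrist');b=bot.read_camera('side')
cv2.imwrite(sys.argv[1],np.hstack([cv2.resize(a[120:360,150:470],(400,300)),cv2.resize(b[190:310,200:360],(400,300),interpolation=cv2.INTER_CUBIC)]))
E
python3 -m crank '[{"linear":[0.002,0.03,-0.006],"dr":[0,0,0],"hand":0},{"linear":[0.002,0.068,-0.006],"dr":[0,0,0],"hand":0},{"linear":[0.002,0.068,-0.006],"dr":[0,0,0],"hand":0},{"linear":[0.002,0.068,-0.006],"dr":[0,0,0],"hand":0}]'
python3 snap.py pics/s1.png
python3 -m crank '[{"linear":[0,0.014,0],"dr":[0,0,0],"hand":0},{"linear":[0,0.028,0],"dr":[0,0,0],"hand":0},{"linear":[0,0.028,0],"dr":[0,0,0],"hand":0},{"linear":[0,0.028,0],"dr":[0,0,0],"hand":0}]'
python3 snap.py pics/s2.png
python3 -c "
import cv2,numpy as np
cv2.imwrite('pics/s12.png',np.vstack([cv2.imread('pics/s1.png'),cv2.imread('pics/s2.png')]))"
```

```text
t: 6.72
eef_pos: [0.4628, -0.0578, 0.1309]
tool_rot: [-0.702, 0.703, -0.079, 0.076]
contact_force: [1.0, 0.1, -0.4]
gripper_width: 0.499
[ 0.4628 -0.0578  0.1309] [ 1.   0.1 -0.4] 0.499 [[0.976, -0.005, 0.218], [-0.218, -0.001, 0.976], [-0.004, -1.0, -0.002]]
t: 7.15
eef_pos: [0.4652, -0.0575, 0.1051]
tool_rot: [0.703, -0.703, 0.077, -0.078]
contact_force: [-0.7, 0.7, 1.1]
gripper_width: 0.499
[ 0.4652 -0.0575  0.1051] [-0.7  0.7  1.1] 0.499 [[0.976, 0.001, 0.218], [-0.218, 0.0, 0.976], [0.001, -1.0, 0.001]]
```

View pics/s12.png

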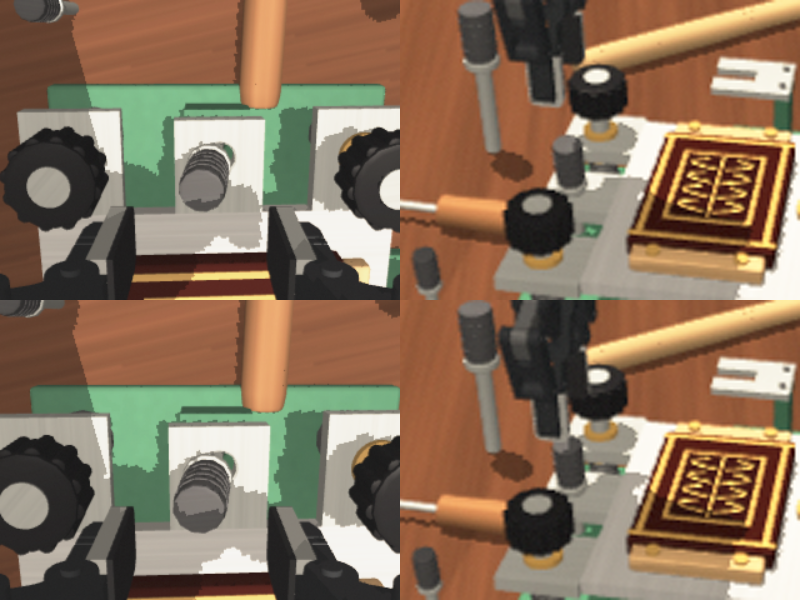

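```bash
python3 - <<'E'
from h import *
o=bot.get_obs();c=cam('wrist',o);s=cam('side');R=rot(o['tool_rot']);p=o['eef_pos'];print(p)
g=lambda q:(np.array(q)-[150,120])*1.25
h=lambda q:(np.array(q)-[200,190])*2.5+[400,0]
for n,v in dict(tcp=(0,0,0),nearTip=(0,-.004,-.026),farTip=(0,-.004,.026),nTm=(-.011,-.004,-.021),nTp=(.011,-.004,-.021)).items():
    X=p+R@np.array(v); print(n,X.round(4),'wristcrop',g(proj(c,X)).round(),'sidecrop',h(proj(s,X)).round())
P=tri([c,s],[(150+200/1.25,120+210/1.25),(267.2,247.5)]);print('pintop tri',P, R.T@(P-p))
for z in (.1,.118):
  for xy in [(.4661,-.0501),(.4661,-.058)]: print(xy,z,g(proj(c,[*xy,z])).round(),h(proj(s,[*xy,z])).round())
E
```

```text
[ 0.4656091  -0.0574815   0.10538848]
tcp [ 0.4656 -0.0575  0.1054] wristcrop [204. 195.] sidecrop [567. 156.]
nearTip [ 0.4599 -0.0829  0.1094] wristcrop [135. 198.] sidecrop [555. 175.]
farTip [ 0.4713 -0.0321  0.1094] wristcrop [272. 198.] sidecrop [576. 129.]
nTm [ 0.4503 -0.0756  0.1093] wristcrop [148. 171.] sidecrop [541. 169.]
nTp [ 0.4718 -0.0804  0.1094] wristcrop [149. 225.] sidecrop [574. 172.]
pintop tri [ 0.46726463 -0.05912046  0.11663536] [ 0.00199918 -0.01124357 -0.0012267 ]
(0.4661, -0.0501) 0.1 [222. 187.] [568. 156.]
(0.4661, -0.058) 0.1 [202. 191.] [568. 163.]
(0.4661, -0.0501) 0.118 [224. 204.] [566. 134.]
(0.4661, -0.058) 0.118 [203. 209.] [566. 141.]
```

The pictures show the fingertips sitting about 31 mm behind where the stated TCP puts them. In side view they were expected at row 175 but appear at about 137. So the earlier closing took place on top of the pin's head. I'll allow for this and go deeper.

```bash
python3 -m crank '[{"linear":[0.002,0.016,-0.001],"dr":[0,0,0],"hand":0},{"linear":[0.002,0.032,-0.001],"dr":[0,0,0],"hand":0},{"linear":[0.002,0.045,-0.001],"dr":[0,0,0],"hand":0},{"linear":[0.002,0.045,-0.001],"dr":[0,0,0],"hand":0},{"linear":[0.002,0.045,-0.001],"dr":[0,0,0],"hand":-1},{"linear":[0.002,0.045,-0.001],"dr":[0,0,0],"hand":-1},{"linear":[0.002,0.045,-0.001],"dr":[0,0,0],"hand":-1},{"linear":[0.002,0.045,-0.001],"dr":[0,0,0],"hand":-1},{"linear":[0.002,0.045,-0.001],"dr":[0,0,0],"hand":-1}]' 40
```

```text
t: 8.0
eef_pos: [0.4678, -0.0576, 0.0601]
tool_rot: [0.704, -0.702, 0.076, -0.078]
contact_force: [0.4, 5.3, 8.0]
gripper_width: 0.23
```

```bash
python3 -m crank '[{"linear":[-0.001,0,0.003],"dr":[0,0,0],"hand":-1},{"linear":[-0.001,0,0.006],"dr":[0,0,0],"hand":-1},{"linear":[-0.001,-0.005,0.006],"dr":[0,0,0],"hand":-1},{"linear":[-0.001,-0.015,0.006],"dr":[0,0,0],"hand":-1}]' 40
python3 -m crank '[{"linear":[0,-0.025,0],"dr":[0,0,0],"hand":-1},{"linear":[0,-0.05,0],"dr":[0,0,0],"hand":-1},{"linear":[0,-0.075,0],"dr":[0,0,0],"hand":-1},{"linear":[0,-0.085,0],"dr":[0,0,0],"hand":-1},{"linear":[0,-0.085,0],"dr":[0,0,0],"hand":-1},{"linear":[0,-0.085,0],"dr":[0,0,0],"hand":-1}]' 40
python3 - <<'E'
from h import *
o=bot.get_obs();print(o['eef_pos'],rot(o['tool_rot']).round(3).tolist(),o['q'].round(2));c=cam('wrist',o);s=cam('side');t=cam('top')
ims={n:bot.read_camera(n) for n in('wrist','side','top')}
for n,cc in (('wrist',c),('side',s),('top',t)):
  for k in ('notch_seat','pin_collar','pin'):
    print(n,k,[(np.round(d['xy'],1).tolist(),round(d['score'],2),atz(cc,d['xy'],.08).round(4).tolist()) for d in bot.place_of(n,k)[:3]])
cv2.imwrite('pics/l1.png',np.hstack([cv2.resize(ims['wrist'],(400,300)),cv2.resize(ims['side'][130:310,190:430],(400,300),interpolation=cv2.INTER_CUBIC)]))
cv2.imwrite('pics/l1w.png',ims['wrist'])
E
```

```text
t: 8.33
eef_pos: [0.466, -0.0529, 0.0737]
tool_rot: [-0.703, 0.703, -0.078, 0.077]
contact_force: [2.0, 1.3, -2.1]
gripper_width: 0.218
t: 8.83
eef_pos: [0.4662, -0.0528, 0.1588]
tool_rot: [0.703, -0.703, 0.077, -0.077]
contact_force: [0.7, -0.7, -0.6]
gripper_width: 0.223
[ 0.46617943 -0.05279342  0.15876389] [[0.976, 0.0, 0.217], [-0.217, 0.001, 0.976], [0.0, -1.0, 0.001]] [-0.61  0.21  0.68  2.11 -0.17  0.87  1.52]
wrist notch_seat [([514.0, 365.7], 0.66, [0.6004, 0.0744, 0.08])]
wrist pin_collar [([308.7, 292.1], 0.83, [0.5075, -0.0645, 0.08]), ([194.7, 119.6], 0.78, [0.3766, -0.1092, 0.08]), ([527.8, 63.5], 0.73, [0.3896, 0.0993, 0.08])]
wrist pin [([207.9, 120.4], 0.89, [0.3788, -0.1011, 0.08]), ([466.0, 81.6], 0.79, [0.3916, 0.0612, 0.08]), ([316.2, 248.6], 0.62, [0.4769, -0.0523, 0.08])]
side notch_seat [([339.9, 220.3], 0.95, [0.5996, 0.0731, 0.08])]
side pin_collar [([260.6, 215.6], 0.81, [0.4441, 0.0994, 0.08]), ([231.5, 216.8], 0.74, [0.3866, 0.0984, 0.08]), ([213.3, 304.0], 0.65, [0.3862, -0.1519, 0.08])]
side pin [([237.2, 248.4], 0.79, [0.4086, -0.0084, 0.08]), ([216.5, 325.1], 0.72, [0.3973, -0.1974, 0.08]), ([265.9, 246.1], 0.47, [0.4598, -0.0042, 0.08])]
top notch_seat [([278.3, 188.7], 0.75, [0.598, 0.0785, 0.08])]
top pin_collar [([269.1, 305.0], 0.52, [0.3868, 0.0966, 0.08])]
top pin [([272.2, 303.6], 0.54, [0.3892, 0.091, 0.08]), ([367.0, 162.8], 0.42, [0.6437, -0.0847, 0.08])]
```

View pics/l1.png

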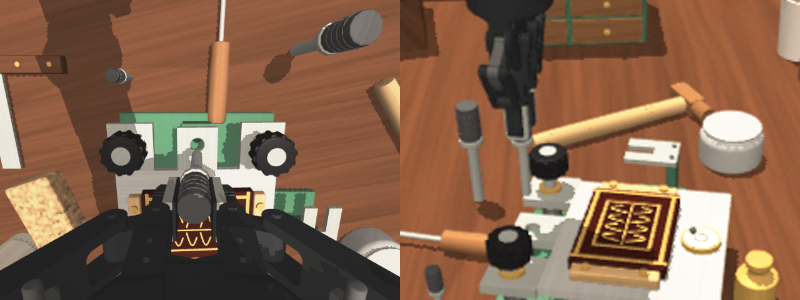

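The pin is held clear: wrist view shows it between the pads, with the empty bore behind at (198,143) in the left panel. Next I'll work out the pin axis in the tool frame.

```bash
python3 - <<'E'
from h import *
o=bot.get_obs();c=cam('wrist',o);s=cam('side');R=rot(o['tool_rot']);p=o['eef_pos']
C=tri([c,s],[(308.7,292.1),(260.6,215.6)]);T=tri([c,s],[(316.2,248.6),(265.9,246.1)])
for X in(C,T):print(X.round(4),(R.T@(X-p)).round(4),proj(c,X).round(1),proj(s,X).round(1))
print(np.linalg.norm(C-T),((C-T)/np.linalg.norm(C-T)).round(3), R.T@(C-T))
A=np.load if 0 else None
N=tri([c,s,cam('top')],[(514,365.7),(339.9,220.3),(278.3,188.7)]);print('notch',N.round(4))
N2=tri([s,cam('top')],[(339.9,220.3),(278.3,188.7)]);print('notch side+top',N2.round(4))
# axis passes pads centre: collar expected at tool (0,y,0)
E
```

```text
[ 0.4634 -0.0554  0.1788] [-0.0023 -0.0202 -0.0031] [306.  287.3] [261.9 214.9]
[ 0.4657 -0.051   0.1143] [-0.0011  0.0444  0.0018] [315.4 247.1] [266.4 245.9]
0.0647199824787276 [-0.034 -0.069  0.997] [-0.0012179  -0.06452591 -0.00485792]
notch [0.5999 0.0765 0.0782]
notch side+top [0.5993 0.0787 0.0762]
```

```bash
python3 -m crank '[{"linear":[0,-0.025,0],"dr":[0,0,0],"hand":-1},{"linear":[0.015,-0.025,0.035],"dr":[0,0,0],"hand":-1},{"linear":[0.03,-0.025,0.07],"dr":[0,0,0],"hand":-1},{"linear":[0.045,-0.025,0.105],"dr":[0,0,0],"hand":-1},{"linear":[0.054,-0.01,0.14],"dr":[0,0,0],"hand":-1},{"linear":[0.054,0.02,0.155],"dr":[0,0,0],"hand":-1},{"linear":[0.054,0.055,0.155],"dr":[0,0,0],"hand":-1},{"linear":[0.054,0.094,0.155],"dr":[0,0,0],"hand":-1},{"linear":[0.054,0.094,0.155],"dr":[0,0,0],"hand":-1},{"linear":[0.054,0.094,0.155],"dr":[0,0,0],"hand":-1}]' 40
python3 - <<'E'
from h import *
o=bot.get_obs();c=cam('wrist',o);s=cam('side');t=cam('top');R=rot(o['tool_rot']);p=o['eef_pos'];print(p)
ims={n:bot.read_camera(n) for n in('wrist','side','top')}
for n,cc in (('wrist',c),('side',s),('top',t)):
  for k in ('notch_seat','pin_collar','pin'):
    print(n,k,[(np.round(d['xy'],1).tolist(),round(d['score'],2),(R.T@(atz(cc,d['xy'],.08)-p)).round(4).tolist()) for d in bot.place_of(n,k)[:3]])
cv2.imwrite('pics/n1.png',np.hstack([cv2.resize(ims['wrist'][200:440,200:440],(400,400)),cv2.resize(ims['side'][180:270,270:360],(400,400),interpolation=cv2.INTER_CUBIC)]))
cv2.imwrite('pics/n1w.png',ims['wrist'])
E
```

```text
t: 10.27
eef_pos: [0.5513, 0.086, 0.0636]
tool_rot: [-0.702, 0.704, -0.079, 0.076]
contact_force: [1.3, -0.6, -1.0]
gripper_width: 0.219
[0.55132118 0.08601471 0.06364294]
wrist notch_seat [([310.8, 383.5], 0.76, [0.0488, -0.0165, -0.001])]
wrist pin_collar [([311.1, 288.5], 0.56, [-0.0002, -0.0164, -0.0009])]
wrist pin [([316.4, 248.7], 0.87, [-0.0187, -0.0163, 0.0014])]
side notch_seat [([339.8, 219.4], 0.68, [0.0492, -0.0165, 0.001])]
side pin_collar [([237.7, 214.1], 0.77, [-0.1545, -0.0157, -0.0123]), ([211.0, 305.2], 0.75, [-0.1119, -0.0152, -0.2714]), ([310.9, 216.3], 0.62, [-0.0086, -0.0163, 0.003])]
side pin [([316.3, 243.8], 0.69, [0.0187, -0.0162, -0.0863]), ([238.2, 248.3], 0.68, [-0.1171, -0.0156, -0.1227]), ([215.2, 323.2], 0.59, [-0.0918, -0.0152, -0.3069])]
top notch_seat [([278.5, 190.6], 0.86, [0.0437, -0.0165, 0.0017])]
top pin_collar [([386.2, 310.2], 0.62, [-0.1284, -0.0152, -0.2333]), ([266.9, 304.9], 0.57, [-0.1636, -0.0157, -0.0216])]
top pin [([383.0, 313.2], 0.46, [-0.1349, -0.0152, -0.2288]), ([270.8, 300.8], 0.42, [-0.155, -0.0157, -0.0269])]
```

View pics/n1.png

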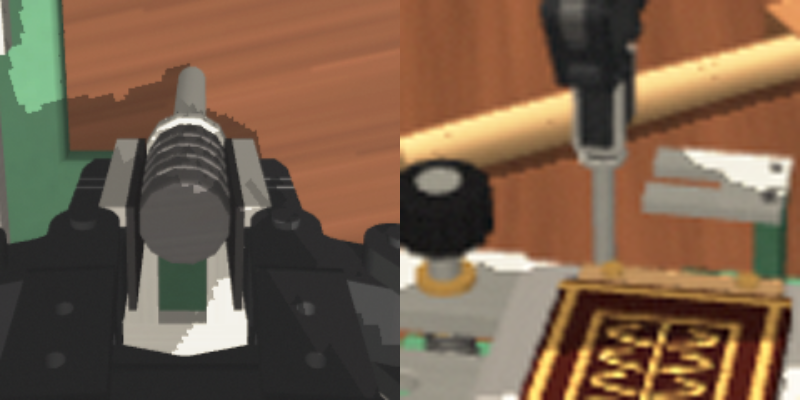

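Wrist view shows the notch slot centred at crop column 183 and the pin at 185–187, so they are aligned. The collar is just above the bracket. I'll slide in.

```bash
python3 -m crank '[{"linear":[0.012,0,0],"dr":[0,0,0],"hand":-1},{"linear":[0.024,0,0],"dr":[0,0,0],"hand":-1},{"linear":[0.032,0,0],"dr":[0,0,0],"hand":-1},{"linear":[0.032,0,0],"dr":[0,0,0],"hand":-1}]' 40
python3 -m crank '[{"linear":[0.005,0,0],"dr":[0,0,0],"hand":-1},{"linear":[0.01,0,0],"dr":[0,0,0],"hand":-1},{"linear":[0.015,0,0],"dr":[0,0,0],"hand":-1},{"linear":[0.015,0,0],"dr":[0,0,0],"hand":-1}]' 40
```

```text
t: 11.2
eef_pos: [0.5859, 0.0791, 0.065]
tool_rot: [-0.703, 0.703, -0.077, 0.078]
contact_force: [0.8, 0.4, -1.5]
gripper_width: 0.218
t: 11.53
eef_pos: [0.5997, 0.0762, 0.0649]
tool_rot: [-0.703, 0.703, -0.077, 0.078]
contact_force: [-0.3, -0.0, -1.1]
gripper_width: 0.222
```

```bash
python3 -m crank '[{"linear":[0.002,0,0],"dr":[0,0,0],"hand":-1},{"linear":[0.003,0,0],"dr":[0,0,0],"hand":-1},{"linear":[0.003,0,0],"dr":[0,0,0],"hand":-1}]' 40
python3 -m crank '[{"linear":[0,0.002,0],"dr":[0,0,0],"hand":-1},{"linear":[0,0.004,0],"dr":[0,0,0],"hand":-1},{"linear":[0,0.004,0],"dr":[0,0,0],"hand":-1}]' 40
python3 - <<'E'
from h import *
o=bot.get_obs();c=cam('wrist',o);s=cam('side');R=rot(o['tool_rot']);p=o['eef_pos'];print(p)
ims={n:bot.read_camera(n) for n in('wrist','side')}
for n,cc in (('wrist',c),('side',s)):
  for k in ('notch_seat','pin_collar','pin'):
    print(n,k,[(np.round(d['xy'],1).tolist(),round(d['score'],2),(R.T@(atz(cc,d['xy'],.08)-p)).round(4).tolist()) for d in bot.place_of(n,k)[:3]])
cv2.imwrite('pics/n2.png',np.hstack([cv2.resize(ims['wrist'][200:440,200:440],(400,400)),cv2.resize(ims['side'][180:270,290:380],(400,400),interpolation=cv2.INTER_CUBIC)]))
E
```

```text
t: 11.78
eef_pos: [0.6015, 0.0758, 0.0647]
tool_rot: [-0.703, 0.703, -0.078, 0.077]
contact_force: [-1.6, -0.8, -0.2]
gripper_width: 0.223
t: 12.03
eef_pos: [0.6016, 0.0759, 0.0616]
tool_rot: [0.703, -0.703, 0.078, -0.077]
contact_force: [-3.7, -0.3, 7.8]
gripper_width: 0.217
[0.6016294  0.0759308  0.06162224]
wrist notch_seat [([308.2, 285.8], 0.56, [-0.0023, -0.0184, -0.0021])]
wrist pin_collar [([309.9, 290.4], 0.55, [-0.0001, -0.0184, -0.0014]), ([3.7, 424.8], 0.42, [0.0707, -0.0185, -0.1515])]
wrist pin [([314.0, 244.5], 0.93, [-0.0212, -0.0184, 0.0004])]
side notch_seat [([339.6, 222.0], 0.59, [-0.0011, -0.0184, -0.0093])]
side pin_collar [([211.4, 304.5], 0.83, [-0.1632, -0.0185, -0.2708]), ([336.9, 221.9], 0.53, [-0.0063, -0.0184, -0.0098])]
side pin [([235.2, 252.7], 0.9, [-0.1695, -0.0184, -0.1372]), ([341.3, 244.4], 0.52, [0.0124, -0.0184, -0.0819])]
```

```bash
python3 -m crank '[{"linear":[-0.001,-0.002,0],"dr":[0,0,0],"hand":-1},{"linear":[-0.001,-0.002,0],"dr":[0,0,0],"hand":-0.5},{"linear":[-0.001,-0.002,0],"dr":[0,0,0],"hand":0},{"linear":[-0.001,-0.002,0],"dr":[0,0,0],"hand":0},{"linear":[-0.001,-0.002,0],"dr":[0,0,0],"hand":0},{"linear":[-0.001,-0.02,0],"dr":[0,0,0],"hand":0},{"linear":[-0.001,-0.05,0],"dr":[0,0,0],"hand":0},{"linear":[-0.001,-0.09,0],"dr":[0,0,0],"hand":0},{"linear":[-0.04,-0.12,-0.03],"dr":[0,0,0],"hand":0},{"linear":[-0.04,-0.12,-0.03],"dr":[0,0,0],"hand":0}]' 40
python3 - <<'E'
from h import *
o=bot.get_obs();c=cam('wrist',o);s=cam('side');t=cam('top');R=rot(o['tool_rot']);p=o['eef_pos'];print(p,o['contact_force'],o['gripper_width'])
ims={n:bot.read_camera(n) for n in('wrist','side')}
for n,cc in (('wrist',c),('side',s)):
  for k,z in dict(notch_seat=.08,pin_collar=.08,pin=.0165,level_eye=.072,level_ball=.076).items():
    print(n,k,[(np.round(d['xy'],1).tolist(),round(d['score'],2),atz(cc,d['xy'],z).round(4).tolist()) for d in bot.place_of(n,k)[:4]])
cv2.imwrite('pics/n3.png',np.hstack([cv2.resize(ims['wrist'],(440,330)),cv2.resize(ims['side'][180:270,280:370],(330,330),interpolation=cv2.INTER_CUBIC)]));cv2.imwrite('pics/n3w.png',ims['wrist']);cv2.imwrite('pics/n3s.png',ims['side'])
E
```

```text
t: 13.27
eef_pos: [0.5562, 0.0534, 0.184]
tool_rot: [0.703, -0.702, 0.077, -0.079]
contact_force: [-1.3, -1.1, -1.0]
gripper_width: 0.502
[0.55617908 0.0533622  0.18401441] [-1.3245833  -1.07243789 -1.01092693] 0.5022573284888298
wrist notch_seat [([349.3, 270.7], 0.71, [0.598, 0.0737, 0.08])]
wrist pin_collar [([27.6, 27.3], 0.78, [0.385, -0.0992, 0.08]), ([350.6, 273.9], 0.77, [0.6009, 0.0742, 0.08])]
wrist pin [([68.9, 45.7], 0.79, [0.3809, -0.11, 0.0165]), ([315.5, 0.7], 0.68, [0.3934, 0.0931, 0.0165]), ([346.2, 248.2], 0.61, [0.6, 0.0768, 0.0165])]
wrist level_eye [([167.7, 355.9], 0.8, [0.6429, -0.0921, 0.072])]
wrist level_ball [([173.9, 346.3], 0.52, [0.6332, -0.082, 0.076])]
side notch_seat [([340.1, 220.8], 0.79, [0.5998, 0.0713, 0.08]), ([257.0, 275.9], 0.21, [0.4493, -0.0876, 0.08])]
side pin_collar [([340.9, 218.7], 0.86, [0.6019, 0.0787, 0.08]), ([232.9, 214.4], 0.75, [0.3885, 0.1072, 0.08]), ([212.3, 303.5], 0.74, [0.3845, -0.1507, 0.08])]
side pin [([214.8, 325.6], 0.73, [0.3776, -0.1352, 0.0165]), ([236.5, 253.7], 0.72, [0.3933, 0.061, 0.0165]), ([338.9, 249.2], 0.52, [0.5978, 0.0646, 0.0165])]
side level_eye [([369.3, 271.2], 0.88, [0.6381, -0.0757, 0.072])]
side level_ball [([364.6, 268.2], 0.57, [0.6304, -0.0721, 0.076])]
```

The pin is parked: collar measured at (0.601,0.074) against the seat at (0.598,0.074), upright. Next I'll measure the ball from close above the level.

```bash
python3 -m crank '[{"linear":[0.03,0,-0.03],"dr":[0,0,0],"hand":0},{"linear":[0.06,0.01,-0.06],"dr":[0,0,0],"hand":0},{"linear":[0.09,0.03,-0.09],"dr":[0,0,0],"hand":0},{"linear":[0.1,0.04,-0.119],"dr":[0,0,0],"hand":0},{"linear":[0.1,0.04,-0.119],"dr":[0,0,0],"hand":0},{"linear":[0.1,0.04,-0.119],"dr":[0,0,0],"hand":0}]' 40
cat > lev.py <<'E'
from h import *
import sys
B=[]
for i in range(2):
    o=bot.get_obs();c=cam('wrist',o);R=rot(o['tool_rot']);im=bot.read_camera('wrist')
    for k in ('level_eye','level_ball'):
        print(k,[(np.round(d['xy'],1).tolist(),round(d['score'],2),atz(c,d['xy'],.075).round(4).tolist()) for d in bot.place_of('wrist',k)[:2]])
print(o['eef_pos']); cv2.imwrite('pics/lev_%s.png'%sys.argv[1],im)
e=bot.place_of('wrist','level_eye')[0]['xy'];u,v=int(e[0]),int(e[1])
g=cv2.cvtColor(im,cv2.COLOR_BGR2GRAY)[v-38:v+39,u-38:u+39]
print(u,v)
for r in g[::2]: print(''.join(' .:-=+*#%@'[9-min(9,int(x)//26)] for x in r))
E
python3 lev.py a
```

```text
t: 14.37
eef_pos: [0.6271, -0.0865, 0.1395]
tool_rot: [-0.702, 0.703, -0.08, 0.079]
contact_force: [0.4, 0.6, -0.1]
gripper_width: 0.5
level_eye [([318.0, 257.2], 0.56, [0.6393, -0.0856, 0.075]), ([319.5, 247.2], 0.4, [0.6328, -0.0831, 0.075])]
level_ball [([322.0, 244.9], 0.63, [0.6317, -0.0812, 0.075])]
level_eye [([307.5, 257.5], 0.67, [0.6396, -0.0869, 0.075])]
level_ball [([312.6, 245.3], 0.62, [0.6321, -0.0818, 0.075]), ([305.9, 258.1], 0.31, [0.6398, -0.088, 0.075])]
[ 0.62807462 -0.08115003  0.14078926]
307 257
:::::=-...........-...........-..............................................
.............................................................................
..............                                                               
.............................................................................
...........................--+**+++++****+*+::...............................
..... ... ... .     ..-+*+++-::...::::::::::-=++*+:..                 .   . .
..................:-++--::::::.:...::::::.::::::::=+*:.......................
................-++-:::::::::
[... 1766 characters left out ...]
================++++=----------------------------=++++======================
=====================++++==-------------------=+++++=========================
========================+++++++=========++=+++++=============================
===================================+++++=====================================
=============================================================================
====================================================+++++++++++++++++++++++++
################********+++=====================+=++++***######**************
###############******+++==========================+++++++**#####*************
###############****++====================--......=+++++++++**###*************
```

```bash
python3 -m crank '[{"linear":[-0.03,0,0.01],"dr":[0,-7,0],"hand":1},{"linear":[-0.06,0,0.025],"dr":[0,-14,0],"hand":1},{"linear":[-0.095,0,0.04],"dr":[0,-21,0],"hand":1},{"linear":[-0.13,0,0.055],"dr":[0,-28,0],"hand":1},{"linear":[-0.164,0,0.069],"dr":[0,-35,0],"hand":1},{"linear":[-0.164,0,0.069],"dr":[0,-42,0],"hand":1},{"linear":[-0.164,0,0.069],"dr":[0,-49,0],"hand":1},{"linear":[-0.164,0,0.069],"dr":[0,-56,0],"hand":1},{"linear":[-0.164,0,0.069],"dr":[0,-56,0],"hand":1},{"linear":[-0.164,0,0.069],"dr":[0,-56,0],"hand":1}]' 40
python3 - <<'E'
from h import *
o=bot.get_obs();R=rot(o['tool_rot']);p=o['eef_pos'];print(p,R.round(3).tolist(),o['q'].round(2))
c=cam('wrist',o);im=bot.read_camera('wrist');cv2.imwrite('pics/k1.png',im)
for k in('left_screw_knob',):
  print([(np.round(d['xy'],1).tolist(),round(d['score'],2),atz(c,d['xy'],.103).round(4).tolist()) for d in bot.place_of('wrist',k)[:3]])
  print([(np.round(d['extent'],1).tolist(),round(d['score'],2)) for d in bot.search_frame('wrist',k)[:3]])
print(proj(c,[.4825,.0225,.116]),proj(c,[.4825,.0225,.09]))
print((R.T@(np.array([.4825,.0225,0])-p)).round(4))
E
```

```text
t: 15.55
eef_pos: [0.4829, 0.0207, 0.1412]
tool_rot: [0.657, -0.657, -0.261, 0.26]
contact_force: [-0.5, 0.4, -0.6]
gripper_width: 0.999
[0.48287757 0.02074496 0.1411539 ] [[0.728, 0.001, -0.685], [0.685, 0.001, 0.728], [0.001, -1.0, -0.0]] [-0.52  0.24  0.4   2.09 -0.13  0.84  2.29]
[([311.9, 256.4], 0.95, [0.4843, 0.0216, 0.103])]
[([276.3, 218.6, 348.7, 296.2], 0.76)]
[315.34331667 262.59998799] [314.86969922 248.79792132]
[0.0008 0.1412 0.0016]
```

```bash
python3 -m crank '[{"linear":[0.001,0.03,0.001],"dr":[0,0,0],"hand":1},{"linear":[0.001,0.06,0.001],"dr":[0,0,0],"hand":1},{"linear":[0.001,0.084,0.001],"dr":[0,0,0],"hand":1},{"linear":[0.001,0.084,0.001],"dr":[0,0,0],"hand":1},{"linear":[0.001,0.084,0.001],"dr":[0,0,0],"hand":-1},{"linear":[0.001,0.084,0.001],"dr":[0,0,0],"hand":-1},{"linear":[0.001,0.084,0.001],"dr":[0,0,0],"hand":-1},{"linear":[0.001,0.084,0.001],"dr":[0,0,0],"hand":-1},{"linear":[0.001,0.084,0.001],"dr":[0,0,0],"hand":-1}]' 40
```

```text
t: 16.45
eef_pos: [0.483, 0.023, 0.0584]
tool_rot: [0.658, -0.656, -0.262, 0.261]
contact_force: [-4.8, 2.7, 10.7]
gripper_width: 0.455
```

```bash
python3 -m crank '[{"linear":[0,-0.001,0],"dr":[0,7,0],"hand":-1},{"linear":[0,-0.001,0],"dr":[0,14,0],"hand":-1},{"linear":[0,-0.001,0],"dr":[0,21,0],"hand":-1},{"linear":[0,-0.001,0],"dr":[0,28,0],"hand":-1},{"linear":[0,-0.001,0],"dr":[0,35,0],"hand":-1},{"linear":[0,-0.001,0],"dr":[0,42,0],"hand":-1},{"linear":[0,-0.001,0],"dr":[0,49,0],"hand":-1},{"linear":[0,-0.001,0],"dr":[0,56,0],"hand":-1},{"linear":[0,-0.001,0],"dr":[0,63,0],"hand":-1},{"linear":[0,-0.001,0],"dr":[0,63,0],"hand":-1}]' 40
python3 - <<'E'
from h import *
s=cam('side');bot.read_camera('side')
for k in('level_eye','level_ball','left_screw_knob'):
  print(k,[(np.round(d['xy'],1).tolist(),round(d['score'],2)) for d in bot.place_of('side',k)[:3]])
E
```

```text
t: 17.28
eef_pos: [0.4828, 0.0238, 0.0586]
tool_rot: [0.697, -0.696, 0.121, -0.121]
contact_force: [-3.3, 5.9, 4.4]
gripper_width: 0.448
level_eye [([367.6, 269.0], 0.86)]
level_ball []
left_screw_knob [([279.1, 228.6], 0.51)]
```

```bash
python3 - <<'E'
from h import *
f=cv2.imread('pics/side0.png'); n=bot.read_camera('side')
for im in (f,n):
    g=cv2.cvtColor(im,cv2.COLOR_BGR2GRAY)[260:282,352:388]
    print('\n'.join(' '.join('%3d'%x for x in r[::1]) for r in g[3:17,2:32]));print()
E
```

```text
38  50 167 241 249 250 250 250 250 250 249 249 249 249 249 248 249 250 250 249 248 248 249 250 250 250 250 250 250 250
 37  65 223 248 249 250 250 250 250 250 250 250 249 249 249 248 249 250 250 249 248 248 249 250 250 250 250 250 250 250
 33 106 152 237 249 250 250 250 250 250 247 244 245 247 248 248 249 250 249 248 247 248 249 250 249 250 250 250 250 250
 30 112 154 237 250 250 250 250 249 246 216 162 165 227 245 245 247 248 244 242 244 246 248 249 249 250 250 250 250 250
 35 135 186 240 249 250 250 248 243 192 115 114 107 169 251 254 254 254 254 252 251 248 240 242 247 250 250 250 250 250
 50 140 238 249 250 250 243 233 244 205  99  92  88 128 249 254 254 254 254 254 254 254 253 248 237 245 249 250 250 250
 55 167 241 249 249 246 236 246 253 245 155  74  77 194 249 253 253 252 253 254 254 254 254 254 251 238 238 248 250 250
 85 224 248 249 248 235 244 253 254 255 235 178 168 245 242 227 228 208 228 251 253 254 254 254 254 251 238 244 249 250
111 178 241 249 246 232 251 254 254 254 254 254 248 227 252 254 254 254 251 223 249 254 254 254 254 254 251 241 247 250
136 238 249 249 235 2
[... 1559 characters left out ...]
 235 252 255 255 255 230 119  90 125 250 255 255 255 252 225 247 254 255 255 255 255 251 242 248 251
140 190 242 250 245 233 252 255 255 255 247 228 181 177 251 255 255 255 255 242 201 252 255 255 255 255 253 240 245 251
139 241 250 250 234 223 250 254 255 255 255 255 245 201 246 254 254 253 253 247 245 253 255 255 255 255 254 244 235 248
143 240 250 251 226 213 227 252 255 255 255 255 255 245 207 250 249 242 234 227 252 255 255 255 255 255 253 239 223 245
175 242 250 251 220 175 215 243 253 255 255 255 255 255 255 252 249 248 253 255 255 255 255 255 255 254 244 223 203 242
229 248 250 251 232 152 176 211 239 252 254 255 255 255 255 255 255 255 255 255 255 255 255 255 254 248 229 191 152 239
```

The side camera shows the ball too, and it moves the right way. I'll turn the left knob another 49°, then do the right one.

```bash
python3 -m crank '[{"linear":[0,0,0],"dr":[0,7,0],"hand":-1},{"linear":[0,0,0],"dr":[0,14,0],"hand":-1},{"linear":[0,0,0],"dr":[0,21,0],"hand":-1},{"linear":[0,0,0],"dr":[0,28,0],"hand":-1},{"linear":[0,0,0],"dr":[0,35,0],"hand":-1},{"linear":[0,0,0],"dr":[0,42,0],"hand":-1},{"linear":[0,0,0],"dr":[0,49,0],"hand":-1},{"linear":[0,0,0],"dr":[0,49,0],"hand":-1},{"linear":[0,0,0],"dr":[0,49,0],"hand":1},{"linear":[0,0,0],"dr":[0,49,0],"hand":1}]' 40
python3 - <<'E'
from h import *
o=bot.get_obs();print(o['eef_pos'],rot(o['tool_rot']).round(3).tolist(),o['gripper_width'],o['q'].round(2),o['contact_force'])
n=bot.read_camera('side');g=cv2.cvtColor(n,cv2.COLOR_BGR2GRAY)[260:282,352:388]
print('\n'.join(' '.join('%3d'%x for x in r[::1]) for r in g[3:17,8:26]))
E
```

```text
t: 18.37
eef_pos: [0.4834, 0.0219, 0.0584]
tool_rot: [0.585, -0.584, 0.397, -0.398]
contact_force: [-0.7, -0.3, 0.1]
gripper_width: 0.723
[0.48338679 0.02186405 0.05836901] [[0.368, 0.001, 0.93], [-0.93, 0.0, 0.368], [0.0, -1.0, 0.001]] 0.7226263848981216 [-0.86  0.51  0.88  2.17 -0.61  0.72  0.81] [-0.70773689 -0.34449309  0.06101061]
251 251 251 251 251 250 251 251 251 250 250 251 252 250 250 250 250 251
251 251 251 251 251 251 251 251 250 250 250 251 251 251 250 249 250 251
251 251 251 251 251 250 250 249 250 250 249 250 251 250 249 250 251 251
251 251 251 250 245 245 245 245 249 250 247 246 248 245 247 248 249 250
251 249 245 241 247 253 253 253 255 255 255 255 255 255 253 249 242 244
245 235 246 254 254 238 179 189 249 254 255 255 255 255 255 255 254 249
238 246 254 255 242 150 120 112 169 249 253 253 253 255 255 255 255 255
245 253 255 255 233 123  97  95  89 204 233 246 245 251 254 255 255 255
249 254 255 255 241 137  76  71 116 250 255 255 252 222 247 254 255 255
253 255 255 255 247 204 135 101 183 252 255 255 255 241 202 252 255 255
251 254 255 255 255 255 246 203 248 253 255 255 253 246 245 253 255 255
232 253 255 255 255 255 255 249 217 234 252 253 233 217 252 255 255 255
206 250 254 255 255 255 255 255 252 250 242 227 223 252 255 255 255 255
199 227 242 253 255 255 255 255 255 255 255 255 255 255 255 255 255 255
```

```bash
python3 -m crank '[{"linear":[0,0,0],"dr":[0,0,0],"hand":1},{"linear":[0,-0.03,0],"dr":[0,-5,0],"hand":1},{"linear":[0,-0.06,0],"dr":[0,-12,0],"hand":1},{"linear":[0.03,-0.065,-0.021],"dr":[0,-19,0],"hand":1},{"linear":[0.06,-0.065,-0.042],"dr":[0,-26,0],"hand":1},{"linear":[0.09,-0.065,-0.063],"dr":[0,-33,0],"hand":1},{"linear":[0.122,-0.065,-0.084],"dr":[0,-40,0],"hand":1},{"linear":[0.122,-0.065,-0.084],"dr":[0,-47,0],"hand":1},{"linear":[0.122,-0.065,-0.084],"dr":[0,-54,0],"hand":1},{"linear":[0.122,-0.065,-0.084],"dr":[0,-61,0],"hand":1}]' 40
python3 -m crank '[{"linear":[0,0,0],"dr":[0,-7,0],"hand":1},{"linear":[0,0,0],"dr":[0,-14,0],"hand":1},{"linear":[0,0,0],"dr":[0,-21,0],"hand":1},{"linear":[0,0,0],"dr":[0,-28,0],"hand":1},{"linear":[0,0,0],"dr":[0,-35,0],"hand":1},{"linear":[0,0,0],"dr":[0,-35,0],"hand":1},{"linear":[0,0,0],"dr":[0,-35,0],"hand":1}]' 40
python3 - <<'E'
from h import *
o=bot.get_obs();R=rot(o['tool_rot']);p=o['eef_pos'];print(p,R.round(3).tolist(),o['q'].round(2))
c=cam('wrist',o);im=bot.read_camera('wrist');cv2.imwrite('pics/k2.png',im)
for k in('right_screw_knob',):
  for d in bot.place_of('wrist',k)[:2]:
    X=atz(c,d['xy'],.103);print(np.round(d['xy'],1),round(d['score'],2),X.round(4),(R.T@(X-p)).round(4))
  print([(np.round(d['extent'],1).tolist(),round(d['score'],2)) for d in bot.search_frame('wrist',k)[:3]])
E
```

```text
t: 19.25
eef_pos: [0.4489, -0.1241, 0.1231]
tool_rot: [0.706, -0.706, 0.045, -0.046]
contact_force: [0.2, 0.0, -0.4]
gripper_width: 0.998
t: 19.83
eef_pos: [0.4491, -0.123, 0.1229]
tool_rot: [0.687, -0.687, -0.166, 0.166]
contact_force: [0.5, 0.1, -0.9]
gripper_width: 1.0
[ 0.44911607 -0.12296972  0.12294191] [[0.889, 0.0, -0.457], [0.457, 0.0, 0.889], [0.0, -1.0, -0.0]] [-0.38  0.26  0.61  2.15 -0.21  0.79  2.4 ]
[309.  266.3] 0.69 [ 0.4514 -0.1241  0.103 ] [ 0.0015  0.0199 -0.0021]
[([269.9, 225.4, 351.7, 312.6], 0.94)]
```

```bash
python3 -m crank '[{"linear":[0.001,0.03,-0.001],"dr":[0,0,0],"hand":1},{"linear":[0.001,0.064,-0.001],"dr":[0,0,0],"hand":1},{"linear":[0.001,0.064,-0.001],"dr":[0,0,0],"hand":1},{"linear":[0.001,0.064,-0.001],"dr":[0,0,0],"hand":-1},{"linear":[0.001,0.064,-0.001],"dr":[0,0,0],"hand":-1},{"linear":[0.001,0.064,-0.001],"dr":[0,0,0],"hand":-1},{"linear":[0.001,0.064,-0.001],"dr":[0,0,0],"hand":-1},{"linear":[0.001,0.063,-0.001],"dr":[0,0,0],"hand":-1}]' 40
python3 -m crank '[{"linear":[0,0,0],"dr":[0,7,0],"hand":-1},{"linear":[0,0,0],"dr":[0,14,0],"hand":-1},{"linear":[0,0,0],"dr":[0,21,0],"hand":-1},{"linear":[0,0,0],"dr":[0,28,0],"hand":-1},{"linear":[0,0,0],"dr":[0,35,0],"hand":-1},{"linear":[0,0,0],"dr":[0,42,0],"hand":-1},{"linear":[0,0,0],"dr":[0,49,0],"hand":-1},{"linear":[0,0,0],"dr":[0,56,0],"hand":-1},{"linear":[0,0,0],"dr":[0,56,0],"hand":-1}]' 40
cat > sb.py <<'E'
from h import *
n=bot.read_camera('side');g=cv2.cvtColor(n,cv2.COLOR_BGR2GRAY)[260:282,352:388]
print('\n'.join(' '.join('%3d'%x for x in r[::1]) for r in g[3:18,8:28]))
E
python3 sb.py
```

```text
t: 20.65
eef_pos: [0.4517, -0.1229, 0.061]
tool_rot: [-0.687, 0.687, 0.169, -0.167]
contact_force: [1.7, 1.7, 0.3]
gripper_width: 0.448
t: 21.4
eef_pos: [0.4512, -0.1229, 0.0605]
tool_rot: [0.685, -0.685, 0.175, -0.176]
contact_force: [-0.9, 1.0, 2.1]
gripper_width: 0.449
252 252 251 251 251 251 251 251 251 251 251 251 252 251 250 250 251 252 251 251
252 252 251 251 251 251 251 251 251 251 251 252 252 251 250 250 251 252 251 251
252 252 251 252 251 250 247 248 250 250 250 251 251 251 250 250 251 252 252 251
252 252 251 250 245 219 168 193 235 248 249 249 248 248 248 249 250 251 251 251
252 250 246 241 205 133 121 115 175 252 255 255 255 253 251 249 249 250 250 251
248 236 246 254 227 106 101  96 125 251 255 255 255 255 255 255 254 249 244 248
239 240 253 255 245 147  75  83 108 247 253 253 254 255 255 255 255 255 253 243
246 254 255 255 252 223 156 128 162 239 240 230 239 251 254 255 255 255 255 253
253 255 255 255 255 255 250 216 252 255 255 255 252 207 246 255 255 255 255 255
252 255 255 255 255 255 245 250 255 255 255 255 255 238 198 252 255 255 255 255
247 254 255 255 255 255 252 230 250 253 254 253 253 234 239 253 255 255 255 255
239 253 255 255 255 255 255 252 237 229 247 240 229 226 252 255 255 255 255 255
214 238 252 255 255 255 255 255 255 255 255 255 255 255 255 255 255 255 255 254
161 211 231 251 254 255 255 255 255 255 255 255 255 255 255 255 255 254 254 246
130 144 204 217 234 252 254 254 255 255 255 255 255 255 255 254 254 248 232 226
```

```bash
python3 -m crank '[{"linear":[0,0,0],"dr":[0,0,0],"hand":1},{"linear":[0,0,0],"dr":[0,0,0],"hand":1},{"linear":[0,0,0],"dr":[0,0,0],"hand":1},{"linear":[0,-0.035,0],"dr":[0,0,0],"hand":0.5},{"linear":[0,-0.07,0],"dr":[0,-4,0],"hand":0},{"linear":[0.035,-0.08,0.03],"dr":[0,-8,0],"hand":0},{"linear":[0.07,-0.08,0.06],"dr":[0,-12,0],"hand":0},{"linear":[0.105,-0.08,0.09],"dr":[0,-16,0],"hand":0},{"linear":[0.135,-0.08,0.122],"dr":[0,-16,0],"hand":0},{"linear":[0.135,-0.08,0.122],"dr":[0,-16,0],"hand":0}]' 40
python3 -m crank '[{"linear":[0,0,0],"dr":[0,0,0],"hand":0},{"linear":[0,0,0],"dr":[0,0,0],"hand":0}]'
python3 lev.py b; python3 -c "
from h import *
print(rot(bot.get_obs()['tool_rot']).round(3).tolist())"
```

```text
t: 22.28
eef_pos: [0.6326, -0.0771, 0.1396]
tool_rot: [0.704, -0.703, 0.074, -0.076]
contact_force: [0.1, 0.4, -0.1]
gripper_width: 0.5
t: 22.45
eef_pos: [0.6275, -0.0803, 0.1391]
tool_rot: [-0.703, 0.703, -0.077, 0.076]
contact_force: [-0.9, -0.0, -0.1]
gripper_width: 0.501
level_eye [([306.0, 259.7], 0.6, [0.6396, -0.0873, 0.075])]
level_ball [([306.6, 253.1], 0.54, [0.6353, -0.0859, 0.075]), ([37.7, 158.4], 0.2, [0.5401, -0.2337, 0.075])]
level_eye [([307.6, 261.8], 0.73, [0.64, -0.0877, 0.075])]
level_ball [([308.9, 254.1], 0.65, [0.635, -0.0857, 0.075])]
[ 0.62597368 -0.08133595  0.13971611]
307 261
******=-------======--=======+:::::::::::=:::::::::::=:::....................
=======.............................................  ... .  . ...  ......   
====.                                                                        
=====........................................................................
=====......................--+*+++++****+++**+::.................. ..........
======.....         ..--++++=-:....:::::::.::=+++*+:..                       
===---.............=
[... 1916 characters left out ...]
=============
==========================+=-----------------==+++===========================
===========================++++=====+++++====================================
=============================================================================
=============================================================================
++++++++*********++++++++++++=====================++++****######*************
#################******+++================----...-===+++++**#####************
################*****++==============--...........===+===+++**###************
################***++================.............-=+====+++++*##************
[[0.976, 0.0, 0.218], [-0.218, 0.0, 0.976], [-0.0, -1.0, 0.0]]
```

The ball's change matches 120 mm/rad for my turns. Its remaining x offset disagrees with the stated starting range, though. I'll compare the ear heights with the knobs in the side view, before against now.

```bash
python3 - <<'E'
from h import *
a=cv2.imread('pics/side0.png'); b=bot.read_camera('side'); cv2.imwrite('pics/side_now.png',b)
s=cam('side'); f=lambda im,u,v:cv2.resize(im[v:v+60,u:u+80],(400,300),interpolation=cv2.INTER_CUBIC)
cv2.imwrite('pics/ears.png',np.vstack([np.hstack([f(a,240,212),f(a,222,262)]),np.hstack([f(b,240,212),f(b,222,262)])]))
# predicted rows for knob bottom & ear top levels at the screw axes
from numpy import array
for n,(x,y),(u,v) in (('L',(.483,.0225),(240,212)),('R',(.4505,-.1230),(222,262))):
    for z in (.116,.09,.080,.072,.066,.058): print(n,z,((proj(s,[x,y,z])-[u,v])*5).round(0))
E
```

```text
L 0.116 [190.  44.]
L 0.09 [194. 104.]
L 0.08 [196. 126.]
L 0.072 [197. 144.]
L 0.066 [198. 157.]
L 0.058 [199. 174.]
R 0.116 [161.  53.]
R 0.09 [169. 117.]
R 0.08 [171. 140.]
R 0.072 [174. 159.]
R 0.066 [175. 173.]
R 0.058 [177. 192.]
```

View pics/ears.png

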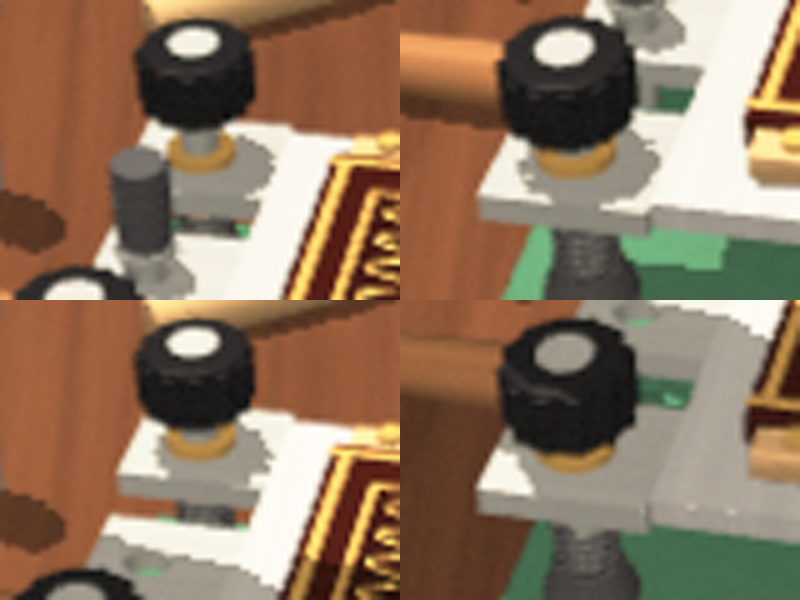

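```bash
python3 - <<'E'
from h import *
a=cv2.imread('pics/side_now.png'); t0=bot.read_camera('top'); cv2.imwrite('pics/top_now.png',t0)
t,s=cam('top'),cam('side')
# calibration check with knob caps (z .116): pixel centroid of bright caps at start
T0=cv2.imread('pics/top0.png');S0=cv2.imread('pics/side0.png')
print('Lcap',tri([t,s],[(309,251),(278.6,220.7)]).round(4),'Rcap',tri([t,s],[(392.3,268.3),(255,271.5)]).round(4))
# rear corners of plate at start by corner refinement
def ref(im,p): 
    g=cv2.cvtColor(im,cv2.COLOR_BGR2GRAY); q=np.array([[p]],np.float32)
    return cv2.cornerSubPix(g,q,(5,5),(-1,-1),(cv2.TERM_CRITERIA_EPS+cv2.TERM_CRITERIA_COUNT,50,.01))[0,0]
for n,pt,ps in (('rearR',(422,164),(379,311)),('rearL',(321,147),(389,246)),):
    A,B=ref(T0,pt),ref(S0,ps); print(n,A,B,tri([t,s],[A,B]).round(4))
def asc(im,u,v,w=14,h=10):
    g=cv2.cvtColor(im,cv2.COLOR_BGR2GRAY)[v-h:v+h,u-w:u+w]; print(u-w,v-h); print('\n'.join(''.join(' .:-=+*#%@'[9-min(9,int(x)//26)] for x in r) for r in g))
asc(S0,385,245);asc(S0,382,308);asc(T0,420,164);asc(T0,321,148)
E
```

```text
Lcap [0.4829 0.0233 0.1157] Rcap [ 0.4507 -0.1212  0.1166]
rearR [422.22958 164.0283 ] [381.14456 315.53043] [ 0.641  -0.1865  0.0764]
rearL [320.33804 144.02354] [388.2836  246.07018] [6.83e-01 2.00e-04 6.76e-02]
371 235
***********#################
**************##**##########
+*************++++**+**+++++
+**************+++++++*+++++
+*************++++++++*+++++
***************+++++++*+++++
+**************+++++++++++++
+***************++++++++*+++
*+**************+++++++***++
===+++++********++++++++**++
  ..::::--=====+++++++++***+
              ..:=+++++++*++
                 :++++++++*+
                 :++++++++*+
                 :*++++++++*
                 :*+++++++*+
                 -*++++++++*
                 -**+++++++*
                 -**++++++++
                .=**++++++++
368 298
               -#######*+:..
               -#######*+=:.
               =######**++=:
              .=######*+++++
              .=######*+++++
              .+######*+++++
              .+######*+++++
              :*######*+++++
              :*######*+++++
              -#######*+++++

[... 748 characters left out ...]
:##**********
               -#***********
               *#***********
               *#***********
              .##***********
307 138
**++++++++++++++++++++++++++
+++++++++++++++*++++++++++++
+++++++++++++++++++*++++++++
***+**+*********+**+********
****************#***********
*************#**************
**************+=+***********
*************:   .:-=++*****
*************         .:-==+
************+              .
******+*+***=               
************-               
************.               
************.               
***********+                
***********+                
********+==:                
********+--                 
*******+==-                 
*******+=--
```

```bash
python3 - <<'E'
from h import *
T0=cv2.imread('pics/top0.png');S0=cv2.imread('pics/side0.png');S1=cv2.imread('pics/side_now.png');T1=cv2.imread('pics/top_now.png')
def asc(n,im,u,v,w=14,h=9):
    g=im[v-h:v+h,u-w:u+w,0]; print(n,u-w,v-h); print('\n'.join(''.join(' .:-=+*#%@'[9-min(9,int(x)//26)] for x in r) for r in g))
asc('S0 R ear',S0,243,302);asc('T0 R ear',T0,402,280);asc('S1 R ear',S1,243,300)
asc('S0 L ear',S0,270,238);asc('S1 L ear',S1,268,238);asc('T0 L ear',T0,296,250);asc('S1 rearL',S1,386,246);asc('S1 rearR',S1,381,311)
E
```

```text
S0 R ear 229 293
############-.....-=*####***
###########=....-===*#######
###########:....-===+*######
##########=.....:====+*#####
#########*:......-:-==+*****
#########=.......:==========
#########:........-=========
########+:........:---======
########+=--::........:=====
########*++++++++==--::-====
########*+++++++++++++++++++
########*+++++++++++++++++++
#########+++++++++++++++++++
############****++++++++++++
###################*++++*+++
###################++=+*#**#
##################*+=+=*####
##################++===*###*
T0 R ear 388 271
         -####%##%##%#%%%%%%
:       .*####%%%##########%
*-    .=*####%%%%%%%##%%#%%%
##*+=+*#####%#*#%#%#%%#%%#%%
#############-.=%%%%%%%%#%%%
*##########%= .*%%%%%%#%%#%%
##########%%: .#%%%%%%#%%%#%
#########*#+  .#%%%%%#%%%%#%
###%%%%*-..   -%%%%%%%#%%%%%
:.:+**=       -#%%%#%%%%%#%#
     .       .*%%%%%%%%%#%%%
             .*%%%%%%%#%%%%%
=-:.         .#%%%%%##%#%#%%
+=====-:.    -#%%##%%#%%%%%%
*++++=====+++#%%#%%%##%%%%%%
%%%##*+++*%%%%%%#%%%%%%%#%%%
%%%%%%%####%#%%%#%%%#%%%#%%%
%%%%%%#%%%%%%%%%%%%%%%%%%#%%
S1 R ear 229 291
%%%%%
[... 2511 characters left out ...]
    -###########
                -###########
               .=###########
               .=###########
               .=###########
               .+###########
S1 rearR 367 302
=======-========*%%%%%%%%###
=====-=========+*%%%%%%%%%##
======--=======+#%%%%%%%%###
======-====--==+#%%%%%%%%###
========-======+%%%%%%%%####
=======-=======+%%%%%%%%%###
======-========*%%%%%%%%%###
======--=======*%%%%%%%%%###
=======-=======*%%%%%%%%%###
====-=-========*%%%%%%%%%###
====----=======*%%%%%%%%%###
=====--========#%%%%%%%%%%##
=====-========+#%%%%%%%%%%%#
==============+#%%%%%%%%%%%#
==============*%%%%%%%%%%%%%
==============*%%%%%%%%%%%%%
==============*%%%%%%%%%%%%%
*++===========*%%%%%%%%%%%%%
```

```bash
python3 - <<'E'
from h import *
t,s=cam('top'),cam('side')
D=dict(earR=((400.5,284),(238,300.8)),rearR=((422,163.5),(381,314.3)),rearL=((320.5,145),(388.2,246)),Lcap=((309,251),(278.6,220.7)),Rcap=((392.3,268.3),(255,271.5)))
r=np.random.default_rng(0); out={k:[] for k in D}; N=[]
for i in range(400):
    P={k:tri([t,s],[np.array(a)+r.normal(0,.6,2)*(i>0),np.array(b)+r.normal(0,.6,2)*(i>0)]) for k,(a,b) in D.items()}
    n=np.cross(P['rearL']-P['rearR'],P['earR']-P['rearR']); n/=np.linalg.norm(n)*np.sign(n[2])
    y=-.2195; N.append((n[0]*np.cos(y)+n[1]*np.sin(y),-n[0]*np.sin(y)+n[1]*np.cos(y)))
    if i==0:
        for k in P: print(k,P[k].round(4))
N=np.array(N);print('normal stand x,y at start',N[0],N.std(0),' ball pred mm',N[0]*120)
E
```

```text
earR [ 0.4221 -0.1412  0.0749]
rearR [ 0.6412 -0.1857  0.0783]
rearL [ 6.819e-01 -1.000e-04  6.790e-02]
Lcap [0.4829 0.0233 0.1157]
Rcap [ 0.4507 -0.1212  0.1166]
normal stand x,y at start [-0.01584208  0.05456384] [0.00884717 0.01098814]  ball pred mm [-1.90104987  6.54766102]
```

Triangulating the plate gives a starting tilt of x −0.016, y +0.055. That agrees with the stated corner range, but the ball claims x −0.067. So the ball's zero looks biased in x by about 6 mm, and I need an absolute reference. I'll run each screw gently to its −4.2 stop (which lowers the corner) and come back exactly 240.6°.

```bash
python3 -m crank '[{"linear":[-0.03,0,0.01],"dr":[0,7,0],"hand":1},{"linear":[-0.06,0,0.025],"dr":[0,14,0],"hand":1},{"linear":[-0.095,0,0.04],"dr":[0,21,0],"hand":1},{"linear":[-0.13,0,0.055],"dr":[0,28,0],"hand":1},{"linear":[-0.162,0,0.0695],"dr":[0,35,0],"hand":1},{"linear":[-0.162,0,0.0695],"dr":[0,42,0],"hand":1},{"linear":[-0.162,0,0.0695],"dr":[0,49,0],"hand":1},{"linear":[-0.162,0,0.0695],"dr":[0,56,0],"hand":1},{"linear":[-0.162,0,0.0695],"dr":[0,63,0],"hand":1},{"linear":[-0.162,0,0.0695],"dr":[0,70,0],"hand":1}]' 40
python3 -m crank '[{"linear":[0,0,0],"dr":[0,7,0],"hand":1},{"linear":[0,0,0],"dr":[0,14,0],"hand":1},{"linear":[0,0,0],"dr":[0,21,0],"hand":1},{"linear":[0,0,0],"dr":[0,28,0],"hand":1},{"linear":[0,0,0],"dr":[0,35,0],"hand":1},{"linear":[0,0,0],"dr":[0,42,0],"hand":1},{"linear":[0,0,0],"dr":[0,49,0],"hand":1},{"linear":[0,0,0],"dr":[0,56,0],"hand":1},{"linear":[0,0,0],"dr":[0,63,0],"hand":1},{"linear":[0,0,0],"dr":[0,70,0],"hand":1}]' 40
python3 -c "
from h import *
o=bot.get_obs();R=rot(o['tool_rot']);p=o['eef_pos'];print(p,R.round(3).tolist(),o['q'].round(2));print((R.T@(np.array([.4832,.0225,.059])-p)).round(4))"
```

```text
t: 23.73
eef_pos: [0.4844, 0.0231, 0.14]
tool_rot: [0.53, -0.53, 0.468, -0.468]
contact_force: [0.9, -0.2, -0.1]
gripper_width: 0.999
t: 24.57
eef_pos: [0.4844, 0.0229, 0.1398]
tool_rot: [0.166, -0.166, 0.687, -0.687]
contact_force: [0.2, 0.0, -0.2]
gripper_width: 1.001
[0.48441757 0.02286987 0.1397955 ] [[-0.89, -0.0, 0.456], [-0.456, 0.0, -0.89], [-0.0, -1.0, -0.0]] [-1.16  0.7   1.43  2.11 -0.81  1.08 -0.42]
[ 0.0013  0.0808 -0.0002]
```

```bash
python3 -m crank '[{"linear":[0.001,0.035,0],"dr":[0,0,0],"hand":0.6},{"linear":[0.001,0.076,0],"dr":[0,0,0],"hand":0.3},{"linear":[0.001,0.076,0],"dr":[0,0,0],"hand":-1},{"linear":[0.001,0.076,0],"dr":[0,0,0],"hand":-1},{"linear":[0.001,0.076,0],"dr":[0,0,0],"hand":-1},{"linear":[0.001,0.076,0],"dr":[0,0,0],"hand":-1}]' 40
python3 -m crank '[{"linear":[0,0,0],"dr":[0,-7,0],"hand":-1},{"linear":[0,0,0],"dr":[0,-14,0],"hand":-1},{"linear":[0,0,0],"dr":[0,-21,0],"hand":-1},{"linear":[0,0,0],"dr":[0,-28,0],"hand":-1},{"linear":[0,0,0],"dr":[0,-35,0],"hand":-1},{"linear":[0,0,0],"dr":[0,-42,0],"hand":-1},{"linear":[0,0,0],"dr":[0,-49,0],"hand":-1},{"linear":[0,0,0],"dr":[0,-56,0],"hand":-1},{"linear":[0,0,0],"dr":[0,-63,0],"hand":-1},{"linear":[0,0,0],"dr":[0,-70,0],"hand":-1}]' 40
cat > st.py <<'E'
from h import *
o=bot.get_obs();R=rot(o['tool_rot']);print('t',round(o['t'],2),o['eef_pos'].round(4),'xdir deg',np.degrees(np.arctan2(R[1,0],R[0,0])).round(2),'q',o['q'].round(2),'F',np.round(o['contact_force'],1),'M',np.round(o['torque'],2),'w',round(o['gripper_width'],3))
E
python3 st.py
```

```text
t: 25.07
eef_pos: [0.4818, 0.0226, 0.0635]
tool_rot: [0.167, -0.169, 0.687, -0.687]
contact_force: [-1.0, 1.8, -25.2]
gripper_width: 0.452
t: 25.9
eef_pos: [0.4837, 0.0216, 0.0637]
tool_rot: [-0.532, 0.533, -0.464, 0.466]
contact_force: [7.7, 0.0, -36.5]
gripper_width: 0.449
t 25.9 [0.4837 0.0216 0.0637] xdir deg -82.29 q [-0.92  0.55  0.97  2.17 -0.67  0.76  0.63] F [  7.7   0.  -36.5] M [-0.09 -1.38 -0.1 ] w 0.449
```

```bash
python3 -m crank '[{"linear":[0,0.001,0],"dr":[0,-7,0],"hand":-1},{"linear":[0,0.002,0],"dr":[0,-14,0],"hand":-1},{"linear":[0,0.002,0],"dr":[0,-21,0],"hand":-1},{"linear":[0,0.002,0],"dr":[0,-28,0],"hand":-1},{"linear":[0,0.002,0],"dr":[0,-35,0],"hand":-1},{"linear":[0,0.002,0],"dr":[0,-42,0],"hand":-1},{"linear":[0,0.002,0],"dr":[0,-49,0],"hand":-1},{"linear":[0,0.002,0],"dr":[0,-56,0],"hand":-1},{"linear":[0,0.002,0],"dr":[0,-63,0],"hand":-1},{"linear":[0,0.002,0],"dr":[0,-70,0],"hand":-1}]' 40; python3 st.py
```

```text
t: 26.73
eef_pos: [0.4854, 0.023, 0.0633]
tool_rot: [0.704, -0.702, 0.075, -0.077]
contact_force: [0.9, 7.3, -10.5]
gripper_width: 0.448
t 26.73 [0.4854 0.023  0.0633] xdir deg -12.3 q [-0.69  0.42  0.63  2.15 -0.4   0.68  1.58] F [  0.9   7.3 -10.5] M [ 1.59 -0.23 -0.07] w 0.448
```

```bash
python3 -m crank '[{"linear":[0,0,0],"dr":[0,-7,0],"hand":-1},{"linear":[0,0,0],"dr":[0,-14,0],"hand":-1},{"linear":[0,0,0],"dr":[0,-21,0],"hand":-1},{"linear":[0,0,0],"dr":[0,-28,0],"hand":-1},{"linear":[0,0,0],"dr":[0,-35,0],"hand":-1},{"linear":[0,0,0],"dr":[0,-42,0],"hand":-1},{"linear":[0,0,0],"dr":[0,-49,0],"hand":-1},{"linear":[0,0,0],"dr":[0,-56,0],"hand":-1},{"linear":[0,0,0],"dr":[0,-63,0],"hand":-1},{"linear":[0,0,0],"dr":[0,-70,0],"hand":-1}]' 40; python3 st.py
```

```text
t: 27.57
eef_pos: [0.4845, 0.0249, 0.0633]
tool_rot: [0.62, -0.619, -0.343, 0.34]
contact_force: [-2.9, 14.2, -5.1]
gripper_width: 0.447
t 27.57 [0.4845 0.0249 0.0633] xdir deg 57.76 q [-0.43  0.37  0.31  2.14 -0.19  0.66  2.58] F [-2.9 14.2 -5.1] M [ 2.98  0.82 -0.12] w 0.447
```

```bash
python3 -m crank '[{"linear":[0,0,0],"dr":[0,0,0],"hand":0.4},{"linear":[0,0,0],"dr":[0,0,0],"hand":0.4},{"linear":[0,0,0],"dr":[0,7,0],"hand":0.4},{"linear":[0,0,0],"dr":[0,14,0],"hand":0.4},{"linear":[0,0,0],"dr":[0,21,0],"hand":0.4},{"linear":[0,0,0],"dr":[0,28,0],"hand":0.4},{"linear":[0,0,0],"dr":[0,35,0],"hand":0.4},{"linear":[0,0,0],"dr":[0,42,0],"hand":0.4},{"linear":[0,0,0],"dr":[0,49,0],"hand":0.4},{"linear":[0,0,0],"dr":[0,56,0],"hand":0.4}]' 40
python3 -m crank '[{"linear":[0,0,0],"dr":[0,7,0],"hand":0.3},{"linear":[0,0,0],"dr":[0,14,0],"hand":0.3},{"linear":[0,0,0],"dr":[0,21,0],"hand":0.3},{"linear":[0,0,0],"dr":[0,28,0],"hand":0.3},{"linear":[0,0,0],"dr":[0,35,0],"hand":0.3},{"linear":[0,0,0],"dr":[0,42,0],"hand":0.3},{"linear":[0,0,0],"dr":[0,49,0],"hand":0.3},{"linear":[0,0,0],"dr":[0,56,0],"hand":0.3},{"linear":[0,0,0],"dr":[0,63,0],"hand":0.3},{"linear":[0,0,0],"dr":[0,70,0],"hand":0.3}]' 40;python3 st.py
```

```text
t: 28.4
eef_pos: [0.4857, 0.0205, 0.0635]
tool_rot: [-0.707, 0.707, 0.007, -0.004]
contact_force: [0.2, -0.3, 0.6]
gripper_width: 0.698
t: 29.23
eef_pos: [0.4857, 0.0209, 0.0637]
tool_rot: [0.583, -0.582, 0.4, -0.403]
contact_force: [-0.3, -0.5, 0.4]
gripper_width: 0.65
t 29.23 [0.4857 0.0209 0.0637] xdir deg -69.13 q [-0.87  0.51  0.9   2.16 -0.61  0.73  0.8 ] F [-0.3 -0.5  0.4] M [ 0.01  0.04 -0.03] w 0.65
```

```bash
python3 -m crank '[{"linear":[-0.003,0,-0.001],"dr":[0,0,0],"hand":-1},{"linear":[-0.003,0,-0.001],"dr":[0,0,0],"hand":-1},{"linear":[-0.003,0,-0.001],"dr":[0,0,0],"hand":-1},{"linear":[-0.003,0,-0.001],"dr":[0,0,0],"hand":-1},{"linear":[-0.003,0,-0.001],"dr":[0,-6,0],"hand":-1},{"linear":[-0.003,0,-0.001],"dr":[0,-12,0],"hand":-1},{"linear":[-0.003,0,-0.001],"dr":[0,-18,0],"hand":-1},{"linear":[-0.003,0,-0.001],"dr":[0,-24,0],"hand":-1}]' 40;python3 st.py
python3 -m crank '[{"linear":[0,0,0],"dr":[0,-5,0],"hand":-1},{"linear":[0,0,0],"dr":[0,-10,0],"hand":-1}]' 40;python3 st.py
python3 -m crank '[{"linear":[0,0,0],"dr":[0,-5,0],"hand":-1},{"linear":[0,0,0],"dr":[0,-10,0],"hand":-1}]' 40;python3 st.py
```

```text
t: 29.9
eef_pos: [0.4833, 0.0239, 0.0634]
tool_rot: [0.656, -0.655, 0.265, -0.267]
contact_force: [-1.7, 0.3, 6.6]
gripper_width: 0.449
t 29.9 [0.4833 0.0239 0.0634] xdir deg -44.16 q [-0.8   0.46  0.78  2.16 -0.51  0.7   1.13] F [-1.7  0.3  6.6] M [-0.09  0.15 -0.09] w 0.449
t: 30.07
eef_pos: [0.4832, 0.0238, 0.0634]
tool_rot: [0.676, -0.675, 0.207, -0.209]
contact_force: [-1.5, -0.6, 6.4]
gripper_width: 0.455
t 30.07 [0.4832 0.0238 0.0634] xdir deg -34.22 q [-0.77  0.45  0.73  2.16 -0.47  0.69  1.26] F [-1.5 -0.6  6.4] M [-0.01  0.18 -0.12] w 0.455
t: 30.23
eef_pos: [0.4829, 0.0239, 0.0634]
tool_rot: [0.692, -0.691, 0.148, -0.15]
contact_force: [-6.8, 2.4, 7.6]
gripper_width: 0.454
t 30.23 [0.4829 0.0239 0.0634] xdir deg -24.26 q [-0.73  0.43  0.69  2.16 -0.43  0.68  1.4 ] F [-6.8  2.4  7.6] M [ 0.6   1.87 -0.65] w 0.454
```

The stop is reached (moment −0.65 N·m), about 250° from where I'd left the knob. So the left corner started 5.7 mm low, which confirms the stated range; the ball's x zero is what's off. Now I'll go back 240°.

```bash
python3 -m crank '[{"linear":[0,0,0],"dr":[0,3,0],"hand":-1}]' 40;python3 st.py
python3 -m crank '[{"linear":[0,0,0],"dr":[0,7,0],"hand":-1},{"linear":[0,0,0],"dr":[0,14,0],"hand":-1},{"linear":[0,0,0],"dr":[0,21,0],"hand":-1},{"linear":[0,0,0],"dr":[0,28,0],"hand":-1},{"linear":[0,0,0],"dr":[0,35,0],"hand":-1},{"linear":[0,0,0],"dr":[0,42,0],"hand":-1},{"linear":[0,0,0],"dr":[0,49,0],"hand":-1},{"linear":[0,0,0],"dr":[0,56,0],"hand":-1},{"linear":[0,0,0],"dr":[0,63,0],"hand":-1},{"linear":[0,0,0],"dr":[0,70,0],"hand":-1}]' 40;python3 st.py
```

```text
t: 30.32
eef_pos: [0.4827, 0.024, 0.0634]
tool_rot: [0.688, -0.687, 0.165, -0.167]
contact_force: [-1.4, 0.2, 6.8]
gripper_width: 0.454
t 30.32 [0.4827 0.024  0.0634] xdir deg -27.21 q [-0.74  0.44  0.7   2.16 -0.44  0.69  1.36] F [-1.4  0.2  6.8] M [-0.06  0.52  0.05] w 0.454
t: 31.15
eef_pos: [0.4837, 0.0246, 0.0634]
tool_rot: [-0.466, 0.464, -0.532, 0.533]
contact_force: [1.1, 0.1, 2.1]
gripper_width: 0.454
t 31.15 [0.4837 0.0246 0.0634] xdir deg -97.73 q [-0.96  0.58  1.03  2.17 -0.73  0.78  0.41] F [1.1 0.1 2.1] M [ 0.1  -0.12  0.06] w 0.454
```

```bash
python3 -m crank '[{"linear":[0,0,0],"dr":[0,7,0],"hand":-1},{"linear":[0,0,0],"dr":[0,14,0],"hand":-1},{"linear":[0,0,0],"dr":[0,21,0],"hand":-1},{"linear":[0,0,0],"dr":[0,28,0],"hand":-1},{"linear":[0,0,0],"dr":[0,35,0],"hand":-1},{"linear":[0,0,0],"dr":[0,42,0],"hand":-1},{"linear":[0,0,0],"dr":[0,49,0],"hand":-1},{"linear":[0,0,0],"dr":[0,49,0],"hand":-1}]' 40;python3 st.py
python3 -m crank '[{"linear":[0,0,0],"dr":[0,0,0],"hand":0.4},{"linear":[0,0,0],"dr":[0,0,0],"hand":0.4},{"linear":[0,0,0],"dr":[0,-7,0],"hand":0.4},{"linear":[0,0,0],"dr":[0,-14,0],"hand":0.4},{"linear":[0,0,0],"dr":[0,-21,0],"hand":0.4},{"linear":[0,0,0],"dr":[0,-28,0],"hand":0.4},{"linear":[0,0,0],"dr":[0,-35,0],"hand":0.4},{"linear":[0,0,0],"dr":[0,-42,0],"hand":0.4},{"linear":[0,0,0],"dr":[0,-49,0],"hand":0.4},{"linear":[0,0,0],"dr":[0,-56,0],"hand":0.4}]' 40
python3 -m crank '[{"linear":[0,0,0],"dr":[0,-7,0],"hand":0.4},{"linear":[0,0,0],"dr":[0,-14,0],"hand":0.4},{"linear":[0,0,0],"dr":[0,-21,0],"hand":0.4},{"linear":[0,0,0],"dr":[0,-28,0],"hand":0.4},{"linear":[0,0,0],"dr":[0,-35,0],"hand":0.4},{"linear":[0,0,0],"dr":[0,-42,0],"hand":0.3},{"linear":[0,0,0],"dr":[0,-49,0],"hand":0.3},{"linear":[0,0,0],"dr":[0,-56,0],"hand":0.3},{"linear":[0,0,0],"dr":[0,-63,0],"hand":0.3},{"linear":[0,0,0],"dr":[0,-63,0],"hand":0.3}]' 40;python3 st.py
```

```text
t: 31.82
eef_pos: [0.4845, 0.024, 0.0634]
tool_rot: [-0.204, 0.201, -0.676, 0.678]
contact_force: [3.0, -1.0, 4.4]
gripper_width: 0.451
t 31.82 [0.4845 0.024  0.0634] xdir deg -146.7 q [-1.05  0.74  1.23  2.17 -0.92  0.91 -0.25] F [ 3.  -1.   4.4] M [ 0.27 -0.67 -0.03] w 0.451
t: 32.65
eef_pos: [0.4811, 0.0247, 0.062]
tool_rot: [0.5, -0.5, 0.5, -0.5]
contact_force: [-0.0, 0.4, -0.0]
gripper_width: 0.697
t: 33.48
eef_pos: [0.4813, 0.0245, 0.0623]
tool_rot: [0.688, -0.687, 0.166, -0.166]
contact_force: [-0.7, -0.6, -0.5]
gripper_width: 0.651
t 33.48 [0.4813 0.0245 0.0623] xdir deg -27.2 q [-0.74  0.44  0.7   2.16 -0.45  0.68  1.36] F [-0.7 -0.6 -0.5] M [ 0.05 -0.    0.03] w 0.651
```

```bash
python3 -m crank '[{"linear":[0.0025,0,0],"dr":[0,0,0],"hand":-1},{"linear":[0.0025,0,0],"dr":[0,0,0],"hand":-1},{"linear":[0.0025,0,0],"dr":[0,0,0],"hand":-1},{"linear":[0.0025,0,0],"dr":[0,0,0],"hand":-1},{"linear":[0.0025,0,0],"dr":[0,7,0],"hand":-1},{"linear":[0.0025,0,0],"dr":[0,14,0],"hand":-1},{"linear":[0.0025,0,0],"dr":[0,21,0],"hand":-1},{"linear":[0.0025,0,0],"dr":[0,28,0],"hand":-1},{"linear":[0.0025,0,0],"dr":[0,35,0],"hand":-1},{"linear":[0.0025,0,0],"dr":[0,42,0],"hand":-1}]' 40;python3 st.py
python3 -m crank '[{"linear":[0,0,0],"dr":[0,7,0],"hand":-1},{"linear":[0,0,0],"dr":[0,14,0],"hand":-1},{"linear":[0,0,0],"dr":[0,21,0],"hand":-1},{"linear":[0,0,0],"dr":[0,28,0],"hand":-1},{"linear":[0,0,0],"dr":[0,35,0],"hand":-1},{"linear":[0,0,0],"dr":[0,42,0],"hand":-1},{"linear":[0,0,0],"dr":[0,49,0],"hand":-1},{"linear":[0,0,0],"dr":[0,56,0],"hand":-1},{"linear":[0,0,0],"dr":[0,63,0],"hand":-1},{"linear":[0,0,0],"dr":[0,70,0],"hand":-1}]' 40
python3 -m crank '[{"linear":[0,0,0],"dr":[0,7,0],"hand":-1},{"linear":[0,0,0],"dr":[0,7,0],"hand":-1}]' 40;python3 st.py
```

```text
t: 34.32
eef_pos: [0.4837, 0.0231, 0.0623]
tool_rot: [-0.579, 0.579, -0.406, 0.406]
contact_force: [-2.1, -1.4, 5.8]
gripper_width: 0.457
t 34.32 [0.4837 0.0231 0.0623] xdir deg -70.05 q [-0.88  0.52  0.9   2.16 -0.61  0.74  0.78] F [-2.1 -1.4  5.8] M [-0.26  0.52  0.05] w 0.457
t: 35.15
eef_pos: [0.4831, 0.0232, 0.0623]
tool_rot: [0.241, -0.242, 0.665, -0.664]
contact_force: [-4.7, -1.5, 7.2]
gripper_width: 0.453
t: 35.32
eef_pos: [0.4831, 0.0231, 0.0622]
tool_rot: [-0.2, 0.201, -0.678, 0.678]
contact_force: [-5.3, 0.7, 11.0]
gripper_width: 0.448
t 35.32 [0.4831 0.0231 0.0622] xdir deg -147.07 q [-1.05  0.74  1.23  2.17 -0.92  0.92 -0.25] F [-5.3  0.7 11. ] M [ 0.18  1.13 -0.05] w 0.448
```

```bash
python3 -m crank '[{"linear":[0,0,0],"dr":[0,0,0],"hand":0.5},{"linear":[0,0,0],"dr":[0,0,0],"hand":0.5},{"linear":[0,-0.03,0],"dr":[0,-7,0],"hand":0.5},{"linear":[0,-0.065,0],"dr":[0,-14,0],"hand":0.5},{"linear":[0.025,-0.065,0.025],"dr":[0,-21,0],"hand":0.5},{"linear":[0.05,-0.065,0.05],"dr":[0,-28,0],"hand":0.5},{"linear":[0.08,-0.065,0.08],"dr":[0,-35,0],"hand":0.5},{"linear":[0.107,-0.065,0.106],"dr":[0,-42,0],"hand":0.5},{"linear":[0.107,-0.065,0.106],"dr":[0,-49,0],"hand":0.5},{"linear":[0.107,-0.065,0.106],"dr":[0,-56,0],"hand":0.5}]' 40
python3 -m crank '[{"linear":[0,0,0],"dr":[0,-7,0],"hand":0.5},{"linear":[0,0,0],"dr":[0,-14,0],"hand":0.5},{"linear":[0,0,0],"dr":[0,-21,0],"hand":0.5},{"linear":[0,0,0],"dr":[0,-28,0],"hand":0.5},{"linear":[0,0,0],"dr":[0,-35,0],"hand":0.5},{"linear":[0,0,0],"dr":[0,-42,0],"hand":0.5},{"linear":[0,0,0],"dr":[0,-49,0],"hand":0.5},{"linear":[0,0,0],"dr":[0,-56,0],"hand":0.5},{"linear":[0,0,0],"dr":[0,-63,0],"hand":0.5},{"linear":[0,0,0],"dr":[0,-70,0],"hand":0.5}]' 40;python3 st.py
```

```text
t: 36.15
eef_pos: [0.4523, -0.1266, 0.1274]
tool_rot: [-0.498, 0.497, -0.502, 0.503]
contact_force: [0.5, 0.7, -0.9]
gripper_width: 0.752
t: 36.98
eef_pos: [0.453, -0.1238, 0.127]
tool_rot: [0.696, -0.696, 0.124, -0.125]
contact_force: [0.5, 0.2, -0.5]
gripper_width: 0.751
t 36.98 [ 0.453  -0.1238  0.127 ] xdir deg -20.27 q [-0.52  0.29  0.78  2.14 -0.28  0.81  1.65] F [ 0.5  0.2 -0.5] M [-0.04 -0.   -0.01] w 0.751
```

```bash
python3 -m crank '[{"linear":[0,0,0],"dr":[0,-7,0],"hand":0.5},{"linear":[0,0,0],"dr":[0,-14,0],"hand":0.5},{"linear":[0,0,0],"dr":[0,-21,0],"hand":0.5},{"linear":[0,0,0],"dr":[0,-28,0],"hand":0.5},{"linear":[0,0,0],"dr":[0,-35,0],"hand":0.5},{"linear":[0,0,0],"dr":[0,-42,0],"hand":0.5},{"linear":[0,0,0],"dr":[0,-49,0],"hand":0.5},{"linear":[0,0,0],"dr":[0,-56,0],"hand":0.5}]' 40;python3 st.py
python3 - <<'E'
from h import *
o=bot.get_obs();R=rot(o['tool_rot']);p=o['eef_pos'];c=cam('wrist',o);bot.read_camera('wrist')
for d in bot.place_of('wrist','right_screw_knob')[:2]:
    X=atz(c,d['xy'],.103);print(np.round(d['xy'],1),round(d['score'],2),X.round(4),(R.T@(X-p)).round(4))
print((R.T@(np.array([.4515,-.1230,.103])-p)).round(4))
E
```

```text
t: 37.65
eef_pos: [0.453, -0.1239, 0.1269]
tool_rot: [-0.673, 0.673, 0.217, -0.217]
contact_force: [-0.4, -0.3, 0.2]
gripper_width: 0.748
t 37.65 [ 0.453  -0.1239  0.1269] xdir deg 35.72 q [-0.34  0.26  0.55  2.13 -0.19  0.8   2.52] F [-0.4 -0.3  0.2] M [-0.01 -0.01  0.03] w 0.748
[315.7 258.9] 0.83 [ 0.4508 -0.1234  0.103 ] [-0.0015  0.0239  0.0016]
[474.6 428.8] 0.64 [0.4835 0.0229 0.103 ] [0.1104 0.0239 0.1013]
[-0.0007  0.0239  0.0016]
```

```bash
python3 -m crank '[{"linear":[-0.001,0.03,0.0015],"dr":[0,0,0],"hand":0.4},{"linear":[-0.001,0.057,0.0015],"dr":[0,0,0],"hand":0.3},{"linear":[-0.001,0.057,0.0015],"dr":[0,0,0],"hand":0.2},{"linear":[-0.001,0.057,0.0015],"dr":[0,0,0],"hand":-1},{"linear":[-0.001,0.057,0.0015],"dr":[0,0,0],"hand":-1},{"linear":[-0.001,0.057,0.0015],"dr":[0,0,0],"hand":-1},{"linear":[-0.001,0.057,0.0015],"dr":[0,7,0],"hand":-1},{"linear":[-0.001,0.057,0.0015],"dr":[0,14,0],"hand":-1},{"linear":[-0.001,0.057,0.0015],"dr":[0,21,0],"hand":-1},{"linear":[-0.001,0.057,0.0015],"dr":[0,28,0],"hand":-1}]' 40;python3 st.py
python3 -m crank '[{"linear":[0,0,0],"dr":[0,7,0],"hand":-1},{"linear":[0,0,0],"dr":[0,14,0],"hand":-1},{"linear":[0,0,0],"dr":[0,21,0],"hand":-1},{"linear":[0,0,0],"dr":[0,28,0],"hand":-1},{"linear":[0,0,0],"dr":[0,35,0],"hand":-1},{"linear":[0,0,0],"dr":[0,42,0],"hand":-1},{"linear":[0,0,0],"dr":[0,49,0],"hand":-1},{"linear":[0,0,0],"dr":[0,56,0],"hand":-1},{"linear":[0,0,0],"dr":[0,63,0],"hand":-1},{"linear":[0,0,0],"dr":[0,70,0],"hand":-1}]' 40;python3 st.py
```

```text
t: 38.58
eef_pos: [0.4505, -0.1229, 0.0706]
tool_rot: [0.706, -0.705, -0.043, 0.044]
contact_force: [-4.6, 0.3, -1.1]
gripper_width: 0.443
t 38.58 [ 0.4505 -0.1229  0.0706] xdir deg 7.04 q [-0.39  0.38  0.63  2.19 -0.36  0.68  2.19] F [-4.6  0.3 -1.1] M [0.22 0.97 0.08] w 0.443
t: 39.42
eef_pos: [0.4502, -0.1228, 0.0706]
tool_rot: [0.604, -0.602, 0.37, -0.369]
contact_force: [-7.4, 0.3, 4.0]
gripper_width: 0.44
t 39.42 [ 0.4502 -0.1228  0.0706] xdir deg -62.96 q [-0.62  0.49  0.97  2.2  -0.61  0.75  1.23] F [-7.4  0.3  4. ] M [0.12 1.14 0.06] w 0.44
```

```bash
python3 -m crank '[{"linear":[0,0,0],"dr":[0,7,0],"hand":-1},{"linear":[0,0,0],"dr":[0,14,0],"hand":-1},{"linear":[0,0,0],"dr":[0,21,0],"hand":-1},{"linear":[0,0,0],"dr":[0,28,0],"hand":-1}]' 40;python3 st.py
for i in 1; do python3 -m crank '[{"linear":[0,0,0],"dr":[0,6,0],"hand":-1},{"linear":[0,0,0],"dr":[0,12,0],"hand":-1}]' 40;python3 st.py; done
```

```text
t: 39.75
eef_pos: [0.45, -0.1237, 0.0707]
tool_rot: [0.496, -0.495, 0.505, -0.504]
contact_force: [-10.4, -3.0, 4.7]
gripper_width: 0.442
t 39.75 [ 0.45   -0.1237  0.0707] xdir deg -91.0 q [-0.7   0.57  1.09  2.2  -0.73  0.8   0.87] F [-10.4  -3.    4.7] M [-0.52  1.33  0.09] w 0.442
t: 39.92
eef_pos: [0.4497, -0.1239, 0.0706]
tool_rot: [0.44, -0.441, 0.554, -0.553]
contact_force: [-9.1, -2.7, 3.0]
gripper_width: 0.444
t 39.92 [ 0.4497 -0.1239  0.0706] xdir deg -102.95 q [-0.72  0.61  1.14  2.2  -0.78  0.83  0.71] F [-9.1 -2.7  3. ] M [-0.67  1.49  0.1 ] w 0.444
```

```bash
python3 -m crank '[{"linear":[0,0,0],"dr":[0,5,0],"hand":-1},{"linear":[0,0,0],"dr":[0,10,0],"hand":-1}]' 40;python3 st.py
python3 -m crank '[{"linear":[0,0,0],"dr":[0,5,0],"hand":-1},{"linear":[0,0,0],"dr":[0,10,0],"hand":-1}]' 40;python3 st.py
```

```text
t: 40.08
eef_pos: [0.4489, -0.1238, 0.0704]
tool_rot: [0.39, -0.392, 0.59, -0.589]
contact_force: [-9.9, -1.7, 2.2]
gripper_width: 0.441
t 40.08 [ 0.4489 -0.1238  0.0704] xdir deg -112.87 q [-0.74  0.64  1.18  2.2  -0.82  0.86  0.58] F [-9.9 -1.7  2.2] M [-0.43  1.89  0.62] w 0.441
t: 40.25
eef_pos: [0.4464, -0.124, 0.0698]
tool_rot: [0.336, -0.34, 0.622, -0.62]
contact_force: [-17.8, -6.0, 2.1]
gripper_width: 0.442
t 40.25 [ 0.4464 -0.124   0.0698] xdir deg -122.84 q [-0.76  0.68  1.22  2.21 -0.86  0.89  0.44] F [-17.8  -6.    2.1] M [-1.46  4.05  0.46] w 0.442
```

```bash
python3 -m crank '[{"linear":[0,0,0],"dr":[0,-3,0],"hand":-1}]' 40;python3 st.py
python3 -m crank '[{"linear":[0,0,0],"dr":[0,-7,0],"hand":-1},{"linear":[0,0,0],"dr":[0,-14,0],"hand":-1},{"linear":[0,0,0],"dr":[0,-21,0],"hand":-1},{"linear":[0,0,0],"dr":[0,-28,0],"hand":-1},{"linear":[0,0,0],"dr":[0,-35,0],"hand":-1},{"linear":[0,0,0],"dr":[0,-42,0],"hand":-1},{"linear":[0,0,0],"dr":[0,-49,0],"hand":-1},{"linear":[0,0,0],"dr":[0,-56,0],"hand":-1},{"linear":[0,0,0],"dr":[0,-63,0],"hand":-1},{"linear":[0,0,0],"dr":[0,-70,0],"hand":-1}]' 40;python3 st.py
```

```text
t: 40.33
eef_pos: [0.4463, -0.125, 0.0696]
tool_rot: [0.351, -0.356, 0.613, -0.612]
contact_force: [-13.6, -6.8, 2.6]
gripper_width: 0.44
t 40.33 [ 0.4463 -0.125   0.0696] xdir deg -119.96 q [-0.75  0.67  1.21  2.21 -0.85  0.88  0.48] F [-13.6  -6.8   2.6] M [-1.61  2.94 -0.01] w 0.44
t: 41.17
eef_pos: [0.453, -0.1246, 0.0711]
tool_rot: [-0.643, 0.643, -0.293, 0.297]
contact_force: [1.8, -4.1, -4.9]
gripper_width: 0.443
t 41.17 [ 0.453  -0.1246  0.0711] xdir deg -49.29 q [-0.58  0.46  0.9   2.19 -0.56  0.72  1.41] F [ 1.8 -4.1 -4.9] M [-1.24 -0.13 -0.09] w 0.443
```

```bash
python3 -m crank '[{"linear":[0,0,0],"dr":[0,-7,0],"hand":-1},{"linear":[0,0,0],"dr":[0,-14,0],"hand":-1},{"linear":[0,0,0],"dr":[0,-21,0],"hand":-1},{"linear":[0,0,0],"dr":[0,-28,0],"hand":-1},{"linear":[0,0,0],"dr":[0,-35,0],"hand":-1},{"linear":[0,0,0],"dr":[0,-42,0],"hand":-1},{"linear":[0,0,0],"dr":[0,-49,0],"hand":-1},{"linear":[0,0,0],"dr":[0,-56,0],"hand":-1},{"linear":[0,0,0],"dr":[0,-63,0],"hand":-1},{"linear":[0,0,0],"dr":[0,-70,0],"hand":-1}]' 40
python3 -m crank '[{"linear":[0,0,0],"dr":[0,-7,0],"hand":-1},{"linear":[0,0,0],"dr":[0,-14,0],"hand":-1},{"linear":[0,0,0],"dr":[0,-14,0],"hand":-1}]' 40;python3 st.py
python3 -m crank '[{"linear":[0,0,0],"dr":[0,0,0],"hand":0.4},{"linear":[0,0,0],"dr":[0,0,0],"hand":0.4},{"linear":[0,0,0],"dr":[0,7,0],"hand":0.4},{"linear":[0,0,0],"dr":[0,14,0],"hand":0.4},{"linear":[0,0,0],"dr":[0,21,0],"hand":0.4},{"linear":[0,0,0],"dr":[0,28,0],"hand":0.4},{"linear":[0,0,0],"dr":[0,35,0],"hand":0.4},{"linear":[0,0,0],"dr":[0,42,0],"hand":0.4},{"linear":[0,0,0],"dr":[0,49,0],"hand":0.4},{"linear":[0,0,0],"dr":[0,56,0],"hand":0.4}]' 40
python3 -m crank '[{"linear":[0,0,0],"dr":[0,7,0],"hand":0.3},{"linear":[0,0,0],"dr":[0,14,0],"hand":0.3},{"linear":[0,0,0],"dr":[0,21,0],"hand":0.3},{"linear":[0,0,0],"dr":[0,28,0],"hand":0.3},{"linear":[0,0,0],"dr":[0,28,0],"hand":0.3}]' 40;python3 st.py
```

```text
t: 42.0
eef_pos: [0.4556, -0.123, 0.0718]
tool_rot: [-0.695, 0.696, 0.13, -0.125]
contact_force: [4.7, 1.5, -5.0]
gripper_width: 0.442
t: 42.25
eef_pos: [0.4551, -0.1226, 0.0717]
tool_rot: [-0.674, 0.675, 0.214, -0.209]
contact_force: [5.1, 3.5, -5.4]
gripper_width: 0.444
t 42.25 [ 0.4551 -0.1226  0.0717] xdir deg 34.81 q [-0.28  0.35  0.5   2.18 -0.28  0.66  2.59] F [ 5.1  3.5 -5.4] M [ 0.56 -1.27  0.08] w 0.444
t: 43.08
eef_pos: [0.4516, -0.1234, 0.0705]
tool_rot: [0.694, -0.694, 0.134, -0.135]
contact_force: [0.6, -0.6, -0.1]
gripper_width: 0.702
t: 43.5
eef_pos: [0.4516, -0.1233, 0.0702]
tool_rot: [-0.641, 0.641, -0.298, 0.298]
contact_force: [0.1, -0.3, 0.3]
gripper_width: 0.651
t 43.5 [ 0.4516 -0.1233  0.0702] xdir deg -49.84 q [-0.58  0.46  0.9   2.19 -0.56  0.72  1.4 ] F [ 0.1 -0.3  0.3] M [-0.01 -0.   -0.01] w 0.651
```

```bash
python3 -m crank '[{"linear":[0,0,0],"dr":[0,0,0],"hand":-1},{"linear":[0,0,0],"dr":[0,0,0],"hand":-1},{"linear":[0,0,0],"dr":[0,0,0],"hand":-1},{"linear":[0,0,0],"dr":[0,-7,0],"hand":-1},{"linear":[0,0,0],"dr":[0,-14,0],"hand":-1},{"linear":[0,0,0],"dr":[0,-21,0],"hand":-1},{"linear":[0,0,0],"dr":[0,-28,0],"hand":-1},{"linear":[0,0,0],"dr":[0,-35,0],"hand":-1},{"linear":[0,0,0],"dr":[0,-42,0],"hand":-1},{"linear":[0,0,0],"dr":[0,-49,0],"hand":-1}]' 40
python3 -m crank '[{"linear":[0,0,0],"dr":[0,-7,0],"hand":-1},{"linear":[0,0,0],"dr":[0,-14,0],"hand":-1},{"linear":[0,0,0],"dr":[0,-21,0],"hand":-1},{"linear":[0,0,0],"dr":[0,-28,0],"hand":-1},{"linear":[0,0,0],"dr":[0,-35,0],"hand":-1},{"linear":[0,0,0],"dr":[0,-35,0],"hand":-1}]' 40;python3 st.py
```

```text
t: 44.33
eef_pos: [0.4511, -0.1239, 0.0701]
tool_rot: [-0.707, 0.707, -0.001, 0.001]
contact_force: [-1.8, -1.3, 0.8]
gripper_width: 0.441
t: 44.83
eef_pos: [0.4511, -0.1239, 0.0702]
tool_rot: [-0.675, 0.675, 0.211, -0.211]
contact_force: [-3.0, -1.6, 3.2]
gripper_width: 0.438
t 44.83 [ 0.4511 -0.1239  0.0702] xdir deg 34.71 q [-0.28  0.35  0.5   2.18 -0.27  0.66  2.58] F [-3.  -1.6  3.2] M [-0.62  0.41  0.03] w 0.438
```

```bash
python3 -m crank '[{"linear":[0,0,0],"dr":[0,0,0],"hand":0.4},{"linear":[0,0,0],"dr":[0,0,0],"hand":0.4},{"linear":[0,-0.035,0],"dr":[0,7,0],"hand":0},{"linear":[0,-0.07,0],"dr":[0,14,0],"hand":0},{"linear":[0.04,-0.07,-0.015],"dr":[0,21,0],"hand":0},{"linear":[0.08,-0.07,-0.03],"dr":[0,28,0],"hand":0},{"linear":[0.12,-0.07,-0.045],"dr":[0,35,0],"hand":0},{"linear":[0.16,-0.07,-0.06],"dr":[0,42,0],"hand":0},{"linear":[0.169,-0.07,-0.065],"dr":[0,47,0],"hand":0},{"linear":[0.169,-0.07,-0.065],"dr":[0,47,0],"hand":0}]' 40
python3 -m crank '[{"linear":[0,0,0],"dr":[0,0,0],"hand":0},{"linear":[0,0,0],"dr":[0,0,0],"hand":0}]'
python3 st.py; python3 lev.py c
python3 - <<'E'
from h import *
S=bot.read_camera('side');T=bot.read_camera('top');cv2.imwrite('pics/side_e.png',S);cv2.imwrite('pics/top_e.png',T)
def asc(n,im,u,v,w=12,h=8):
    g=im[v-h:v+h,u-w:u+w,0]; print(n,u-w,v-h); print('\n'.join(''.join(' .:-=+*#%@'[9-min(9,int(x)//26)] for x in r) for r in g))
asc('S earR',S,243,302);asc('S rearL',S,386,246);asc('S rearR',S,381,314);asc('S earL',S,268,240)
E
```

```text
t: 45.67
eef_pos: [0.6315, -0.0781, 0.1391]
tool_rot: [-0.703, 0.703, -0.077, 0.078]
contact_force: [-0.8, 0.5, 0.2]
gripper_width: 0.503
t: 45.83
eef_pos: [0.6262, -0.0816, 0.1394]
tool_rot: [-0.703, 0.703, -0.078, 0.077]
contact_force: [-0.5, -0.3, 1.2]
gripper_width: 0.499
t 45.83 [ 0.6262 -0.0816  0.1394] xdir deg -12.56 q [-0.46  0.55  0.69  1.76 -0.41  0.99  1.74] F [-0.5 -0.3  1.2] M [-0.02  0.01  0.06] w 0.499
level_eye [([306.6, 261.7], 0.88, [0.6399, -0.0886, 0.075])]
level_ball [([304.2, 252.6], 0.61, [0.6334, -0.0887, 0.075])]
level_eye [([307.3, 264.2], 0.89, [0.6421, -0.0887, 0.075]), ([556.9, 142.8], 0.71, [0.5992, 0.077, 0.075])]
level_ball [([304.6, 251.7], 0.53, [0.6332, -0.0885, 0.075])]
[ 0.626265   -0.08181029  0.14004864]
307 264
.....................        .                                               
.............................................................................
...........................:-+**++++++****+**+:..............................
.......................-++++--:...:::::::::::=+++++:.........................
...................-**+-::
[... 3665 characters left out ...]
%%%%%%%%%#
==-=--==--===*%%%%%%%%%#
==-=--==--===*%%%%%%%%%#
==-----==-===#%%%%%%%%%%
==---====-==+#%%%%%%%%%%
===--=======+#%%%%%%%%%%
============+%%%%%%%%%%%
============*%%%%%%%%%%%
============*%%%%%%%%%%%
============*%%%%%%%%%%%
+===========*%%%%%%%%%%%
#****+++++++#%%%%%%%%%%%
S earL 256 232
###########%%%@@%%%@@%@@
###########%%%%%@%@@@@%%
#############*#@%%@%@%@%
############+=+%%%@%@%%@
############-.:+*%@@%@%%
###########+.  .-*%%%%%%
###########-.   .=###***
##########+.   .:+##*+++
##########-.  .-+*##*+++
#########*.   :=+*#####*
#########=.    :=+*#####
#########:    .-==+*####
########+.    :=====+***
########-.     :========
#######*:...    :=======
#######+-:::.....:======
```

```bash
python3 - <<'E'
from h import *
t,s=cam('top'),cam('side')
T=cv2.imread('pics/top_e.png')
def asc(n,im,u,v,w=13,h=9):
    g=im[v-h:v+h,u-w:u+w,0]; print(n,u-w,v-h); print('\n'.join(''.join(' .:-=+*#%@'[9-min(9,int(x)//26)] for x in r) for r in g))
asc('T earR',T,402,281);asc('T rearR',T,420,164);asc('T rearL',T,321,148)
D=dict(earR=((400.5,284),(237.7,301.7)),rearR=((422,163.5),(381,316.3)),rearL=((320.5,145),(388,244.6)))
P={k:tri([t,s],list(v)) for k,v in D.items()}
for k in P: print(k,P[k].round(4))
n=np.cross(P['rearL']-P['rearR'],P['earR']-P['rearR']); n/=np.linalg.norm(n)*np.sign(n[2]); y=-.2195
print('tilt x,y',(n[0]*np.cos(y)+n[1]*np.sin(y)).round(4),(-n[0]*np.sin(y)+n[1]*np.cos(y)).round(4))
# predicted side pixels of the R ear corner if level vs if the ball were right
for z in (.072,.061): print(z,proj(s,[P['earR'][0],P['earR'][1],z]).round(1),proj(t,[P['earR'][0],P['earR'][1],z]).round(1))
E
```

```text
T earR 389 272
++++*=:-+#%%%%%%##########
+++++--*%%%%%%%###########
+++**##%%%%%%%%###########
++++#%%%%%%%%@%###########
+++*#%%%%%%%##############
+++*#%%%%%%*-=*###########
++*#%%%%%#+:.=############
++*##%@@%=:..+############
++*+=+**+-   =############
+*+:.:..:.   +############
+*=:..:::.   +############
+*=-::::.    *%###########
+****+=-    :#############
+*#***=--===*#############
*#%##*==+#################
*#%%%%####################
*#%%%%####################
#%%%######################
T rearR 407 155
------=--=======++++:.-*%%
--------=======+++++::=%@%
--------========++++--*%%%
-------=======+++++=-=%%%%
------=--======++++==*%%%%
------========+++++-+%%%%%
-----=-=======++++++*%%%%%
-------======++++++*%%%%%%
------========++++*#%%%%%%
-------======++++*#%%%%%%%
-----=-======++++*%%@%%%%%
----========+=+++#%%%%%%%%
------=======+++*#%@%%%@%%
----========++++*#%%%%%%%%
---=========++++*#%%%%%%%%
----========++++#%%%%%%%%%
--=-=-=====++++*#%%%%%%%%%
---=========+++*#%%%%%%%%%
T rearL 308 139
#########################*
#########################*
#########################+
##########%%##%%%%%%#%###*
#%%#%%##%####**#%%%%%##%%#
############=..:=+*###%%##
##########%#       .-=+*##
##########%*           .*#
###########*            +%
###########=            -#
##########%-             -
#########%#               
######%##%#               
########%%*               
##########=              .
#####%#+=-.              =
####%##=--              .*
%#####*=--              =*
earR [ 0.4218 -0.1415  0.0734]
rearR [ 0.6416 -0.1864  0.0748]
rearL [ 6.813e-01 -1.000e-04  7.100e-02]
tilt x,y -0.0068 0.0199
0.072 [237.6 302.4] [400.4 283.9]
0.061 [238.4 307.5] [399.4 283.7]
```

Measured on the images, the right ear corner is at 73 mm, where level is 72. If the ball were right it would be at 61 mm. The ball's y offset is zero, and both screws are at their mid-range. One last pin check, then I hand in.

```bash
python3 - <<'E'
from h import *
bot.read_camera('side');s=cam('side')
for k,z in dict(notch_seat=.08,pin_collar=.08,pin=.0165).items():
    print(k,[(np.round(d['xy'],1).tolist(),round(d['score'],2),atz(s,d['xy'],z).round(4).tolist()) for d in bot.place_of('side',k)[:4]])
o=bot.get_obs();print(o['t'],o['contact_force'].round(1))
print(bot.hand_in())
E
```

```text
notch_seat [([343.6, 218.0], 0.65, [0.6074, 0.0809, 0.08])]
pin_collar [([232.2, 215.5], 0.85, [0.3875, 0.1031, 0.08]), ([336.1, 220.9], 0.84, [0.592, 0.0714, 0.08]), ([211.7, 304.9], 0.64, [0.384, -0.1538, 0.08])]
pin [([173.4, 390.1], 0.69, [0.3359, -0.26, 0.0165]), ([237.3, 251.2], 0.68, [0.3941, 0.0693, 0.0165]), ([339.5, 244.0], 0.52, [0.6003, 0.0823, 0.0165]), ([216.1, 321.4], 0.5, [0.3784, -0.1256, 0.0165])]
46.4833 [ 0.4 -0.4  0.6]
the job is handed in; nothing more can be done
None
```

I parked the pin in the notch and handed the job in at 46.5 s. I set the platform level from the screw stops, but the ball is not in the middle of its ring. It sits about 7 mm off towards the knob side (−x).

**Pin:** My first grip shut on top of the pin's head, because the fingertips sit about 31 mm farther back than the stated TCP. I allowed for that, drew the pin and slid it to the back of the notch. I let it go with its collar on the bracket. A wrist-camera check right after release put the collar about 3 mm from the seat point, upright. The last side-camera check is coarser. It put the collar at (0.592, 0.071) m and the seat at (0.607, 0.081), about 18 mm apart. Each is 8 mm or more from its earlier reading, and I did not resolve this. The arm did not go near the pin in between.

**Level:** I ran each screw gently to a stop and turned it back 4.2 rad, to the stated level position. The evidence at the end did not all agree:
- **Ball, sideways (y):** centred.
- **Ball, front to back (x):** 7 mm off, which would mean a 0.06 rad tilt.
- **Left screw stop:** the left corner started about 5.7 mm low, inside the stated range; the ball implied about 15 mm, more than the screw's travel.
- **Right ear corner, from the pictures:** about 73 mm high. Level is 72; the ball's reading would put it at 61.
- **Platform tilt, from the pictures:** x −0.007 and y +0.020 rad, each good to about 0.01. The y figure is outside the 0.012 limit and disagrees with both the ball's y and the stops.

I trusted the stops and the geometry over the ball's x reading. If the ball is right in x, the platform is not level.

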